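# Close and tally the refilled pantry jars

### The job

The refill is done: first set a lid on every open beige jar so that it sits plugged in and level, then count the jars on the tally counter, swinging its lever fully to the stop and letting it spring back exactly once for each jar you closed. Also slide the flat steel leveller, bare blade first, all the way home into the slot of its wooden holder, and leave the tin, the glass jar, the bowl and the funnel where they are and the jars standing.

Things in the scene. Friction and masses are not known exactly. Their poses are not given: they have to be found in the camera images.
- jar1: open straight-sided beige ceramic jar, 92 mm across, 80 mm tall, inside 82 mm across; origin at the centre of its underside, z up. The three jars are alike; some are absent (None)
- lid1: loose wooden lid: below, a cork plug 72 mm across, 8 mm deep; then a disc 100 mm across, 8 mm thick; on top an upright round knob 26 mm across, 32 mm tall; origin at the centre of the plug's underside, z up. Lids are alike and fit any jar, one may be spare. Seated, the disc rests on the rim with the plug inside: its origin is 72 mm above the jar's
- jar2: open straight-sided beige ceramic jar, 92 mm across, 80 mm tall, inside 82 mm across; origin at the centre of its underside, z up. The three jars are alike; some are absent (None)
- lid2: loose wooden lid: below, a cork plug 72 mm across, 8 mm deep; then a disc 100 mm across, 8 mm thick; on top an upright round knob 26 mm across, 32 mm tall; origin at the centre of the plug's underside, z up. Lids are alike and fit any jar, one may be spare. Seated, the disc rests on the rim with the plug inside: its origin is 72 mm above the jar's
- jar3: open straight-sided beige ceramic jar, 92 mm across, 80 mm tall, inside 82 mm across; origin at the centre of its underside, z up. The three jars are alike; some are absent (None)
- lid3: loose wooden lid: below, a cork plug 72 mm across, 8 mm deep; then a disc 100 mm across, 8 mm thick; on top an upright round knob 26 mm across, 32 mm tall; origin at the centre of the plug's underside, z up. Lids are alike and fit any jar, one may be spare. Seated, the disc rests on the rim with the plug inside: its origin is 72 mm above the jar's
- tally: fixed black round tally counter, 112 mm across, 52 mm tall with a 124 mm foot; origin at the centre of its underside, z up = axis of lever and dial
- lever_post (a point): top of the upright steel post (18 mm across, standing from 34 to 100 mm height) at the end of the counter's lever, 90 mm from the counter's axis, on the counter's robot-facing side
- tally_lever (a joint): swing of the sprung lever about the counter's vertical axis, rad: 0 at rest, 1.05 at its stop, growing counter-clockwise seen from above (at rest it points 2.88 rad counter-clockwise from the counter's x axis). Its spring brings it back when let go; about 1 N at the post at first, 4 N at the stop
- tally_dial (a joint): turn of the silver dial on top of the counter, rad counter-clockwise from above: 0 at the start; each full stroke of the lever to the stop carries it on by one of its ten steps (0.628 rad); it does not go back
- dial_mark (a point): outer end of the black pointer on the dial, 36 mm from the axis; ten white ticks stand round it, it points at one of them and starts on the side away from the resting lever
- leveller: flat steel levelling blade, 130 mm long (its x) by 64 mm wide by 5 mm thick, lying flat, with an upright wooden grip bar on top, 70 mm long along x, 20 mm wide, up to 43 mm above the underside, spanning x from -63 to +7 mm; origin at the centre of the blade's underside, x towards the bare front end, z up
- dock: fixed wooden holder: base plate 150 mm (x) by 110 mm, 4 mm thick; on its +x end a block 38 mm tall from x = 15 to 75 mm with a flat slot just above the base plate, 74 mm wide (y), 13 mm high, mouth at x = 15 mm facing -x, back wall at x = 65 mm. Leveller home: its origin 4 mm above the dock's, same heading. Origin at the centre of the underside
- tin: matte black rectangular tin with closed hinged lid, 84 x 124 x 97 mm, bystander
- glass_jar: clear glass jar already closed with a steel cap, 90 mm across, 150 mm tall, bystander
- bowl: beige ceramic bowl, 140 mm across, 55 mm tall, bystander, not to be covered
- funnel: stainless steel funnel standing mouth down, 100 mm across, 100 mm tall, bystander
Mind the look-alikes: they are no part of the job. Leave any purple or turquoise look-alike of the lid2 alone.

How it is judged:
On the way, in this order (a step that is already met when the one before it is completed fails the run):
1. every jar present has a lid seated level on its rim (((horizontal distance between lid1 and jar1 below 0.008 m and z of lid1 in the frame of jar1 between 0.068 and 0.076 m and angle between the z axis of lid1 and the z axis of jar1, either way round below 0.06 rad and angle between lid1's own z axis and vertical below 0.1 rad and linear speed of lid1 below 0.03 m/s) or (horizontal distance between lid2 and jar1 below 0.008 m and z of lid2 in the frame of jar1 between 0.068 and 0.076 m and angle between the z axis of lid2 and the z axis of jar1, either way round below 0.06 rad and angle between lid2's own z axis and vertical below 0.1 rad and linear speed of lid2 below 0.03 m/s) or (horizontal distance between lid3 and jar1 below 0.008 m and z of lid3 in the frame of jar1 between 0.068 and 0.076 m and angle between the z axis of lid3 and the z axis of jar1, either way round below 0.06 rad and angle between lid3's own z axis and vertical below 0.1 rad and linear speed of lid3 below 0.03 m/s)) and ((horizontal distance between lid1 and jar2 below 0.008 m and z of lid1 in the frame of jar2 between 0.068 and 0.076 m and angle between the z axis of lid1 and the z axis of jar2, either way round below 0.06 rad and angle between lid1's own z axis and vertical below 0.1 rad and linear speed of lid1 below 0.03 m/s) or (horizontal distance between lid2 and jar2 below 0.008 m and z of lid2 in the frame of jar2 between 0.068 and 0.076 m and angle between the z axis of lid2 and the z axis of jar2, either way round below 0.06 rad and angle between lid2's own z axis and vertical below 0.1 rad and linear speed of lid2 below 0.03 m/s) or (horizontal distance between lid3 and jar2 below 0.008 m and z of lid3 in the frame of jar2 between 0.068 and 0.076 m and angle between the z axis of lid3 and the z axis of jar2, either way round below 0.06 rad and angle between lid3's own z axis and vertical below 0.1 rad and linear speed of lid3 below 0.03 m/s)) and ((horizontal distance between lid1 and jar3 below 0.008 m and z of lid1 in the frame of jar3 between 0.068 and 0.076 m and angle between the z axis of lid1 and the z axis of jar3, either way round below 0.06 rad and angle between lid1's own z axis and vertical below 0.1 rad and linear speed of lid1 below 0.03 m/s) or (horizontal distance between lid2 and jar3 below 0.008 m and z of lid2 in the frame of jar3 between 0.068 and 0.076 m and angle between the z axis of lid2 and the z axis of jar3, either way round below 0.06 rad and angle between lid2's own z axis and vertical below 0.1 rad and linear speed of lid2 below 0.03 m/s) or (horizontal distance between lid3 and jar3 below 0.008 m and z of lid3 in the frame of jar3 between 0.068 and 0.076 m and angle between the z axis of lid3 and the z axis of jar3, either way round below 0.06 rad and angle between lid3's own z axis and vertical below 0.1 rad and linear speed of lid3 below 0.03 m/s))), for 0.2 s.
2. the tally dial has gone on by as many steps as there are jars, and the lever is back at rest (value of joint tally_dial between 1.057 and 2.085 rad and value of joint tally_lever below 0.08 rad and ((height (world z) of jar1 above 90 m and value of joint tally_dial above -9 rad) or (height (world z) of jar2 above 90 m and value of joint tally_dial above -9 rad) or (height (world z) of jar3 above 90 m and value of joint tally_dial above -9 rad) or value of joint tally_dial above 1.685 rad) and (height (world z) of jar1 below 90 m or value of joint tally_dial below 1.457 rad) and (height (world z) of jar2 below 90 m or value of joint tally_dial below 1.457 rad) and (height (world z) of jar3 below 90 m or value of joint tally_dial below 1.457 rad)), for 0.2 s.
At the end, for the whole second after the job is handed in: each jar has a lid centred to 8 mm, down on the rim to 4 mm, level to 0.06 rad; dial within 0.2 rad of one step (0.628 rad) per jar, lever within 0.08 rad of rest; leveller flat in the slot within 8 mm of home, 0.12 rad of heading; all at rest (all of step 1 and all of step 2 and x of leveller in the frame of dock between -0.008 and 0.01 m and y of leveller in the frame of dock between -0.009 and 0.009 m and z of leveller in the frame of dock below 0.009 m and angle between leveller's own z axis and vertical below 0.1 rad and angle between the x axis of leveller and the x axis of dock, either way round below 0.12 rad and linear speed of leveller below 0.03 m/s); the robot touches nothing.
It fails at once if the black tin is moved more than 30 mm (distance of tin from where it was at the start of the episode above 0.03 m).
It fails at once if the closed glass jar is moved more than 30 mm (distance of glass_jar from where it was at the start of the episode above 0.03 m).
It fails at once if the bowl is moved more than 30 mm (distance of bowl from where it was at the start of the episode above 0.03 m).
It fails at once if the funnel is moved more than 30 mm (distance of funnel from where it was at the start of the episode above 0.03 m).
It fails at once if a jar is tipped over (angle between any of jar1, jar2, jar3's own z axis and vertical above 0.8 rad).
Of jar1, jar2, jar3 only 2 to 3 are there at a start; the rules pass over those that are not, and their reading is None.
At some moment in a run one of jar1, jar2, jar3, leveller may be knocked a few centimetres aside while the robot is not near it.
It also fails if it takes over 210 s, if anything falls off the work surface, if the arm or the gripper's body presses on something with over 40 N, if the wrist force passes 120 N, or if a joint passes its speed limit or range.

### The arm

A 7-joint arm with a two-finger parallel gripper is mounted at the origin on the work surface. World frame = base frame: x ahead of the robot, y to its left, z up, the work surface at z = 0. Lengths are in m, angles in rad, forces in N, time in s.
With the tool pointing down it reaches from about 0.35 to 0.9 m from the base axis. Payload 8.1 kg.
Tool frame: the origin (TCP) lies on the centre line of the jaws, within the pads' length; the fingertips stand 17 mm ahead of it and the grasp point (between the pads) lies 2 mm behind it; z points along the fingers, y is the line along which they close (so a half turn about z gives the same grasp; the last joint's range is limited). The gripper opens to 85 mm and grips with 20 to 120 N. Pads are 22 mm wide; open, the fingers measure 114 mm over their backs; the gripper's body (76 mm by 85 mm) begins 54 mm behind the grasp point. The pads swing forward as they close: fully open they stand 13 mm farther back than shut.
Start: joints at [-1.264, 0.434, 0.025, 1.573, -0.012, 1.134, -0.075], TCP at [0.249, 0.573, 0.212] pointing down, gripper open.
Joint ranges: [-2.62, 2.62], [-0.44, 2.09], [-1.27, 1.32], [0.08, 2.57], [-1.32, 4.46], [0.12, 2], [-2.74, 2.74]. Speed limits (rad/s): [2.22, 2.22, 3.01, 3.01, 3.14, 3.14, 3.14].

### API

Orientations are given as a 3x3 rotation matrix whose columns are the frame's x, y, z axes.
In Python, from bench import r, imaging gives the robot as it stands.
- The arm moves only by the tool play_rows, never from a script. Its argument "targets" is a list that holds one entry, the list of rows, each a list of 7 numbers: the shift along the world's x, y, z in cm, then the turn, a rotation vector about the world's x, y, z in rad, then the finger opening in cm, from 0 to 8.54. A call has exactly 5 rows; each row shifts and turns the commanded pose from where the row before left it; what a row does not reach is not made up. A row lasts 1/12 s, in which the tool goes at most 41.7 mm and 7.16 degrees, less where a joint would pass 70% of its speed; a pose out of reach is approached as far as the arm can. A call is refused whole if a number of a shift passes 4.17 or a number of a turn 0.125, either way. A call with a gripper value outside its range is refused whole. The fingers move at their own pace and stop on an object; the grip force is fixed at half the most. Time passes only in rows, so rows that do not move let the fingers close, or fill a call up. It gives the time, the measured TCP pose, the force, the opening and the grip force at its end, in the units of the state.
- r.observe(): the state, without advancing time (a new reading comes with each control period).
- imaging.camera(name): name is "side" or "top"; returns a dict with "frame" (384x512x3 uint8, red, green, blue), "depth" (384x512 float32, m along the optical axis (not along the pixel's ray), 0 where there is no reading), "intrinsics" (3x3 intrinsics, pixels), "R" (3x3) and "t" (3): a world point X has camera coordinates R X + t. Camera axes: x right, y down, z forward; pixel columns grow to the right and rows downward; lengths in m; the calibration is good to about 2 mm. A picture is of the moment at which its call begins.
- r.sign_off(): hands the job in; it is judged then, once.
The state is a dict: "time_s": time; "joints": joint angles; "qd": joint speeds; "joint_efforts": joint torques, N m; "tool_pos": TCP position; "ee_rot": TCP orientation; "force": force on the tool from outside, world axes, zero at the start; "wrist_torque": the same for the moment, N m; "gripper_width": finger opening in m; "finger_force": force on a finger pad.
Only numpy, scipy, OpenCV 4.12 (cv2) and the standard library are available. Lean on these libraries where they do the work, as an engineer would, in place of code of your own. Each camera call takes 0.05 s, during which the arm holds its last target. There are 200 camera calls.

## Working session

There is one attempt and no reset: what is moved stays moved. The work goes in short steps, Python scripts to look and compute and a tool call to move; the robot and the scene stay as the last step left them, time stands still between calls to the robot, and variables do not carry over. Pictures are saved under pics/ and viewed, at most 14 in all, crops included, and the job is handed in when it is done.

Besides the shell and the picture viewer there is one more tool, called after ">>>" as a command line: name --argument value ..., lists and objects as JSON in quotes. play_rows: Moves the arm, as the interface text tells. Its arguments: {"type":"object","properties":{"targets":{"type":"array"}},"required":["targets"]}

```bash
mkdir -p pics; ls; cat > h.py <<'E'
import numpy as np, cv2
from bench import r, imaging
def cap(n):
    c=imaging.camera(n); np.savez(f'/tmp/{n}.npz',**c); return c
def pts(c):
    K,R,t,d=c['intrinsics'],c['R'],c['t'],c['depth']
    v,u=np.mgrid[:d.shape[0],:d.shape[1]]
    p=np.stack([(u-K[0,2])/K[0,0]*d,(v-K[1,2])/K[1,1]*d,d],-1)
    return (p-t)@R      # world
def ray(c,u,v,z):
    K,R,t=c['intrinsics'],c['R'],c['t']
    o=-R.T@t; w=R.T@np.array([(u-K[0,2])/K[0,0],(v-K[1,2])/K[1,1],1.])
    return o+w*(z-o[2])/w[2]
E
python3 - <<'E'
from h import *
for n in('top','side'):
    c=cap(n); print(n,c['intrinsics'][0],-c['R'].T@c['t'],c['R'][2], (c['depth']>0).mean())
    cv2.imwrite(f'pics/{n}0.png',cv2.resize(c['frame'][...,::-1],(800,600),interpolation=cv2.INTER_CUBIC))
print(r.observe())
E
```

```text
pics
top [438.08151508   0.         261.30674257] [ 0.38911216 -0.03551486  1.44377323] [ 0.10478549 -0.01846239 -0.99432346] 0.99603271484375
side [470.99244929   0.         248.76626731] [ 0.47614517 -0.80703061  0.99223298] [ 0.03918495  0.63849618 -0.76862681] 0.9963633219401041
{'time_s': 0.1, 'joints': array([-1.26356288,  0.43516175,  0.02500431,  1.57403116, -0.01160019,
        1.13398789, -0.07509005]), 'qd': array([ 9.66267775e-04, -1.44629884e-03,  3.77861526e-04, -3.00448908e-03,
       -1.44591038e-04, -4.69371487e-05,  5.79231995e-04]), 'joint_efforts': array([ 2.90664189e-03, -6.71753097e+01,  1.02799896e+00, -3.16896451e+01,
        1.58352905e-02,  7.29805062e-03, -1.09046741e-05]), 'tool_pos': array([0.24890801, 0.57276296, 0.21128988]), 'ee_rot': array([[-9.17152293e-01,  3.98536670e-01, -4.40090480e-04],
       [ 3.98536887e-01,  9.17151275e-01, -1.37432715e-03],
       [-1.44090222e-04, -1.43585959e-03, -9.99998959e-01]]), 'force': array([-0.70305344, -0.74577995,  0.43881251]), 'wrist_torque': array([ 0.03575838,  0.02796593, -0.03322219]), 'finger_force': 0.0, 'gripper_width': 0.08544259919242357}
```

View pics/top0.png

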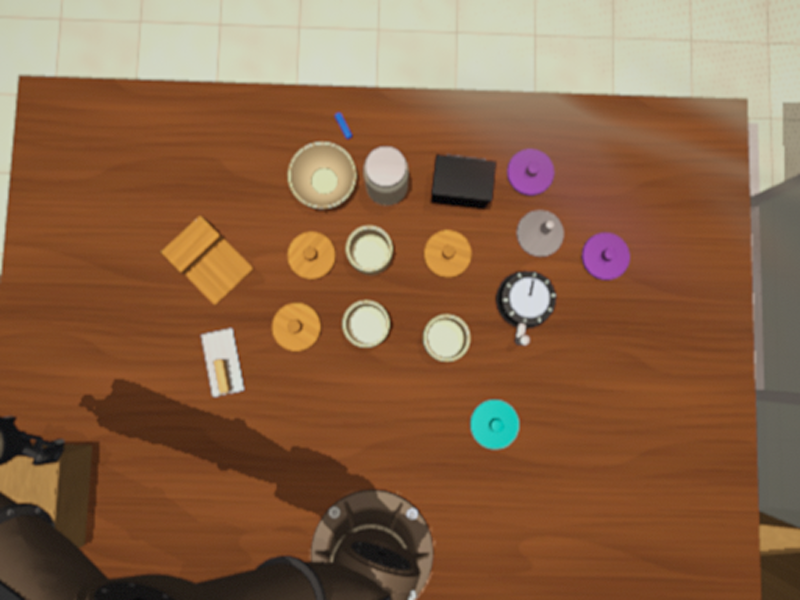

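View pics/side0.png

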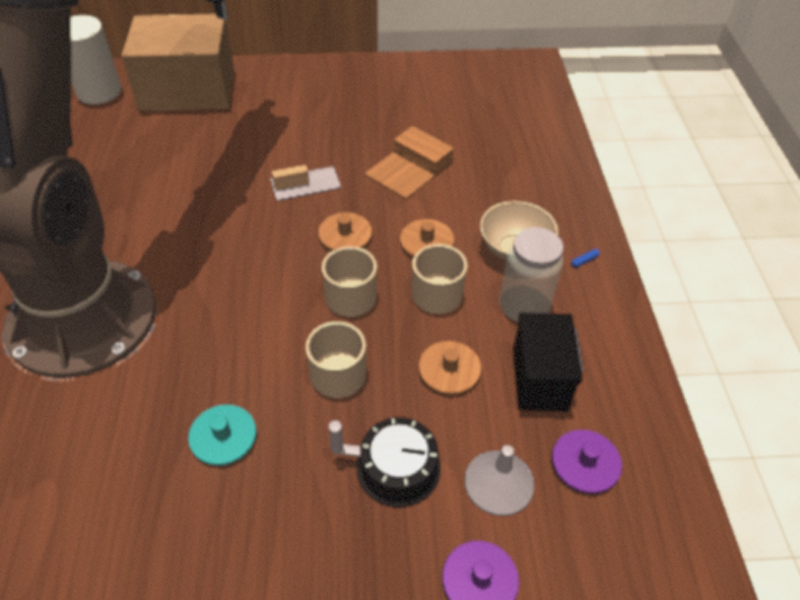

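The pictures show three open jars at about (369,248), (366,324) and (446,338) in the top view. There are three orange lids at (311,255), (296,326) and (447,253), the tally counter at (527,298) with its post at (522,340), the leveller at (222,362) and the dock at (207,260). Next I measure them.

```bash
cat >> h.py <<'E'
def comps(mask,amin=15):
    n,l,s,cc=cv2.connectedComponentsWithStats(mask.astype(np.uint8))
    return [(l==i) for i in range(1,n) if s[i,4]>=amin]
def survey(c,P=None):
    P=pts(c); f=c['frame']; hsv=cv2.cvtColor(f,cv2.COLOR_RGB2HSV); z=P[...,2]
    out={}
    ws=(P[...,0]>.3)&(P[...,0]<.85)&(abs(P[...,1])<.65)
    up=ws&(z>.006)
    for m in comps(up,25):
        q=P[m]; zt=np.percentile(q[:,2],98)
        top=q[q[:,2]>zt-.006]
        (cx,cy),(w,h),a=cv2.minAreaRect(top[:,:2].astype(np.float32)*1000)
        col=np.median(hsv[m],0).astype(int)
        v,u=np.nonzero(m); print(f'px({u.mean():.0f},{v.mean():.0f}) n{m.sum()} ztop {zt:.3f} topmean {top.mean(0).round(4)} rect c({cx:.1f},{cy:.1f}) {w:.0f}x{h:.0f} a{a:.0f} hsv{col}')
E
python3 - <<'E'
from h import *
c=dict(np.load('/tmp/top.npz')); survey(c)
print('side'); c=dict(np.load('/tmp/side.npz')); survey(c)
E
```

```text
px(206,111) n1207 ztop 0.058 topmean [0.7571 0.1185 0.1036] rect c(625.2,33.0) 472x138 a32 hsv[ 19  89 184]
px(247,112) n870 ztop 0.154 topmean [ 0.7612 -0.0083  0.1541] rect c(597.4,-37.4) 410x75 a10 hsv[ 14  27 205]
px(339,109) n690 ztop 0.050 topmean [ 0.7899 -0.311   0.0795] rect c(601.8,-175.1) 23x508 a54 hsv[148 123 160]
px(296,115) n1260 ztop 0.102 topmean [ 0.7566 -0.1663  0.1111] rect c(591.2,-136.2) 127x433 a80 hsv[11 36 59]
px(346,148) n659 ztop 0.100 topmean [ 0.6044 -0.2712  0.4028] rect c(528.3,-193.3) 16x420 a44 hsv[ 11  32 158]
px(123,156) n724 ztop 0.043 topmean [0.6108 0.3807 0.0736] rect c(490.9,208.2) 516x112 a55 hsv[ 17 176 205]
px(236,159) n426 ztop 0.084 topmean [0.612  0.0223 0.0962] rect c(522.2,15.9) 271x88 a3 hsv[ 25  59 186]
px(286,161) n711 ztop 0.050 topmean [ 0.5845 -0.1268  0.2475] rect c(510.5,-86.5) 23x262 a62 hsv[ 17 174 211]
px(199,163) n717 ztop 0.049 topmean [0.581  0.1242 0.2022] rect c(505.2,53.8) 292x23 a42 hsv[ 17 175 211]
px(387,163) n707 ztop 0.051 topmean [ 0.601  -0.4397  0.1676] rect c(502.4,-265.1) 25x511 a29 hsv[146 138 167]
px(337,192
[... 1248 characters left out ...]
9,-140.4) 90x91 a56 hsv[ 15  83 114]
px(287,235) n1066 ztop 0.048 topmean [ 0.6142 -0.1451  0.0462] rect c(614.5,-144.7) 24x25 a44 hsv[ 13 148 212]
px(160,277) n91 ztop 0.017 topmean [ 0.3048 -0.2494  0.0148] rect c(305.8,-249.4) 59x11 a89 hsv[ 86 148 186]
px(251,293) n2496 ztop 0.095 topmean [ 0.434  -0.2943  0.0975] rect c(434.4,-293.5) 17x17 a88 hsv[ 20  21 116]
px(375,295) n1390 ztop 0.048 topmean [ 0.7968 -0.3195  0.0468] rect c(796.5,-318.7) 24x23 a75 hsv[144 139 167]
px(319,308) n1385 ztop 0.098 topmean [ 0.6654 -0.3435  0.0977] rect c(665.9,-342.3) 15x16 a52 hsv[  7  32 169]
px(307,367) n1520 ztop 0.048 topmean [ 0.619  -0.4808  0.0472] rect c(618.5,-480.5) 24x24 a81 hsv[145 130 177]
```

```bash
cat > loc.py <<'E'
from h import *
def circ(xy):
    A=np.c_[2*xy,np.ones(len(xy))]; s=np.linalg.lstsq(A,(xy**2).sum(1),rcond=None)[0]
    return s[0],s[1],np.sqrt(s[2]+s[0]**2+s[1]**2)
def outline(c,m,z):
    k=max(cv2.findContours(m.astype(np.uint8),cv2.RETR_EXTERNAL,cv2.CHAIN_APPROX_NONE)[0],key=cv2.contourArea)[:,0]
    return np.array([ray(c,u,v,z)[:2] for u,v in k])
def near(P,xy,r,z0,z1): return (np.hypot(P[...,0]-xy[0],P[...,1]-xy[1])<r)&(P[...,2]>z0)&(P[...,2]<z1)
def jar(c,xy):
    P=pts(c); m=near(P,xy,.075,.068,.09); e=[]
    p=circ(P[m][:,:2]); 
    return np.round(np.r_[p,P[m][:,2].mean()],4)
def lid(c,xy,zb=0):
    P=pts(c); f=cv2.cvtColor(c['frame'],cv2.COLOR_RGB2HSV)
    k=P[near(P,xy,.05,zb+.042,zb+.056)]; d=near(P,xy,.08,zb+.006,zb+.06)&(f[...,1]>110)&(f[...,0]<25)
    o=outline(c,d,zb+.016); r_=cv2.minEnclosingCircle((o*1000).astype(np.float32))
    return np.round(k[:,:2].mean(0),4),np.round(np.ptp(k[:,:2],axis=0),3),np.round(circ(o),4)
E
python3 - <<'E'
from loc import *
for n in('top','side'):
    c=dict(np.load(f'/tmp/{n}.npz')); P=pts(c); print(n)
    for xy in((.460,.022),(.611,.019),(.435,-.141)): print('jar',jar(c,xy))
    for xy in((.614,-.145),(.60,.135),(.45,.16)):
        try: print('lid',*lid(c,xy))
        except Exception as e: print(e)
    f=c['frame'].astype(int);hsv=cv2.cvtColor(c['frame'],cv2.COLOR_RGB2HSV)
    m=near(P,(.434,-.294),.04,.085,.11); print('post',np.median(P[m],0),m.sum())
    m=near(P,(.51,-.31),.08,.045,.06); print('tally top',circ(P[m][:,:2]),P[m].mean(0))
    # leveller
    m=near(P,(.347,.311),.09,.035,.05); q=P[m]; print('grip',cv2.minAreaRect((q[:,:2]*1000).astype(np.float32)),q.mean(0))
    m=near(P,(.36,.311),.12,-.01,.052)&((hsv[...,1]<60)|(P[...,2]>.02)); b=cv2.boxPoints(cv2.minAreaRect((P[m][:,:2]*1000).astype(np.float32))); print('blade',b.tolist())
    m=near(P,(.60,.385),.13,.03,.05); q=P[m]; print('block',cv2.minAreaRect((q[:,:2]*1000).astype(np.float32)),q.mean(0))
    m=near(P,(.58,.37),.13,-.01,.05)&(hsv[...,1]>110)&(hsv[...,2]>150)&(hsv[...,0]>8)
    for mm in comps(m,60): print('dock px',mm.sum(),cv2.minAreaRect((P[mm][:,:2]*1000).astype(np.float32)))
c=dict(np.load('/tmp/top.npz'));im=c['frame'][180:270,80:220,::-1]; im2=c['frame'][130:205,95:170,::-1]
cv2.imwrite('pics/lev.png',np.hstack([cv2.resize(im,None,fx=4,fy=4),cv2.resize(im2,(360,360))])[:, :800] if False else cv2.resize(c['frame'][130:260,90:180,::-1],None,fx=4.5,fy=4.5,interpolation=cv2.INTER_CUBIC))
E
```

```text
top
jar [0.4611 0.0224 0.0431 0.0783]
jar [0.6125 0.0207 0.0431 0.0781]
jar [ 0.4369 -0.1388  0.0431  0.0791]
lid [ 0.6168 -0.1427] [0.024 0.023] [ 0.6165 -0.1425  0.0485]
lid [0.6048 0.1438] [0.023 0.022] [0.6049 0.1443 0.0483]
lid [0.4543 0.1698] [0.023 0.023] [0.4536 0.1697 0.0482]
post [ 0.43504637 -0.29048132  0.09765604] 30
tally top (np.float64(0.5233340910700858), np.float64(-0.30789782198138804), np.float64(0.03971416298367185)) [ 0.52348391 -0.3077914   0.05308752]
grip ((350.07525634765625, 314.4564208984375), (67.99564361572266, 20.11383819580078), 11.897017478942871) [0.34975564 0.31343204 0.0414456 ]
blade [[301.60418701171875, 340.3194580078125], [319.14593505859375, 271.9652099609375], [448.56207275390625, 305.17730712890625], [431.02032470703125, 373.53155517578125]]
block ((618.71337890625, 392.27764892578125), (62.320621490478516, 110.75194549560547), 46.20305633544922) [0.61804909 0.39156532 0.03691179]
dock px 667 ((620.9033813476562, 400.8019104003906), (77.6575927734375, 116.4615707397461), 46.20305633544922)
dock px 960 ((564.708740234375, 338.84814453125), (9
[... 513 characters left out ...]
-0.31336682  0.0527207 ]
grip ((346.4425048828125, 311.4436950683594), (68.42537689208984, 22.631454467773438), 15.141263008117676) [0.34664805 0.31042786 0.04034294]
blade [[300.30181884765625, 340.913330078125], [319.77032470703125, 269.296142578125], [448.99615478515625, 304.425048828125], [429.52764892578125, 376.042236328125]]
block ((614.9417724609375, 389.5362548828125), (64.3223876953125, 112.81182098388672), 46.45069885253906) [0.61550062 0.3872233  0.03628154]
dock px 437 ((619.1466064453125, 420.53271484375), (108.39153289794922, 145.5237274169922), 45.35466003417969)
dock px 671 ((562.3070068359375, 340.79681396484375), (94.44673919677734, 119.80553436279297), 44.986087799072266)
```

View pics/lev.png

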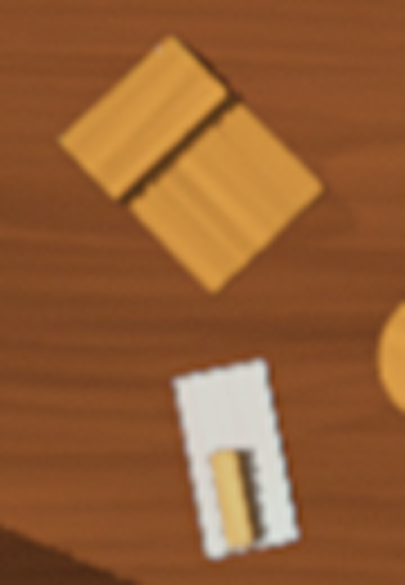

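The crop shows the leveller with its bare end pointing up and left, towards the dock's mouth, and the grip bar at its near end. Averaging both cameras:

| Item | Position (x, y) in m | Heading |
|---|---|---|
| Jar | (.460, .021) | |
| Jar | (.611, .0195) | |
| Jar | (.436, -.140) | |
| Lid | (.453, .168) | |
| Lid | (.603, .1425) | |
| Lid | (.6155, -.144) | |
| Dock | (.586, .358) | 46.3° |

I start with the lid at (.453, .168).

>>> play_rows --targets '[[[1.7,-3.4,-0.4,0,0,0,5],[1.7,-3.4,-0.4,0,0,0,5],[1.7,-3.4,-0.4,0,0,0,5],[1.7,-3.4,-0.4,0,0,0,5],[1.7,-3.4,-0.4,0,0,0,5]]]'

```text
time_s: 0.52
tool_pos: [0.3344, 0.4013, 0.1915]
ee_rot: [[-0.917, 0.398, -0.0], [0.398, 0.917, -0.001], [0.0, -0.001, -1.0]]
force: [0.4, 0.8, -0.0]
gripper_width: 0.0503
finger_force: 0.0
```

>>> play_rows --targets '[[[1.7,-3.4,-0.4,0,0,0,5],[1.7,-3.4,-0.4,0,0,0,5],[1.7,-3.4,-0.4,0,0,0,5],[1.7,-3.4,-0.4,0,0,0,5],[1.7,-3.4,-0.4,0,0,0,5]]]'

```text
time_s: 0.93
tool_pos: [0.4193, 0.2314, 0.1718]
ee_rot: [[-0.917, 0.398, -0.0], [0.398, 0.917, 0.0], [0.0, -0.0, -1.0]]
force: [1.0, 0.6, 0.6]
gripper_width: 0.0498
finger_force: 0.0
```

>>> play_rows --targets '[[[1.7,-3.4,-0.4,0,0,0,5],[1.7,-3.1,-0.4,0,0,0,5],[0,0,0,0,0,0,5],[0,0,0,0,0,0,5],[0,0,0,0,0,0,5]]]'

```text
time_s: 1.35
tool_pos: [0.4527, 0.1686, 0.1638]
ee_rot: [[-0.917, 0.399, -0.001], [0.399, 0.917, 0.0], [0.001, -0.0, -1.0]]
force: [0.1, 0.2, 0.1]
gripper_width: 0.0494
finger_force: 0.0
```

>>> play_rows --targets '[[[0,0,-3.6,0,0,0,5],[0,0,-3.6,0,0,0,5],[0,0,-3.4,0,0,0,5],[0,0,-2.0,0,0,0,5],[0,0,0,0,0,0,5]]]'

```text
time_s: 1.77
tool_pos: [0.4496, 0.1688, 0.0345]
ee_rot: [[-0.918, 0.396, -0.006], [0.396, 0.918, -0.002], [0.005, -0.005, -1.0]]
force: [-1.0, -0.6, 0.6]
gripper_width: 0.05
finger_force: 0.0
```

>>> play_rows --targets '[[[0,0,0,0,0,0,1.5],[0,0,0,0,0,0,1.5],[0,0,0,0,0,0,1.5],[0,0,0,0,0,0,1.5],[0,0,0,0,0,0,1.5]]]'

```text
time_s: 2.18
tool_pos: [0.4538, 0.1688, 0.0392]
ee_rot: [[-0.917, 0.398, 0.002], [0.398, 0.917, 0.001], [-0.001, 0.002, -1.0]]
force: [0.4, -0.1, 0.3]
gripper_width: 0.015
finger_force: 0.0
```

>>> play_rows --targets '[[[0,0,2.0,0,0,0,1.5],[0,0,3.5,0,0,0,1.5],[0,0,3.5,0,0,0,1.5],[0,0,3.0,0,0,0,1.5],[0,0,0,0,0,0,1.5]]]'

```text
time_s: 2.6
tool_pos: [0.4563, 0.1695, 0.1642]
ee_rot: [[-0.917, 0.399, 0.009], [0.399, 0.917, 0.005], [-0.006, 0.008, -1.0]]
force: [1.2, 0.8, -0.2]
gripper_width: 0.0149
finger_force: 0.0
```

```bash
python3 - <<'E'
from h import *
a=cap('top');b=cap('side')
cv2.imwrite('pics/m1.png',np.hstack([cv2.resize(a['frame'][120:260,120:320,::-1],(400,280)),cv2.resize(b['frame'][60:270,100:400,::-1],(400,280))]))
survey(b)
E
```

```text
px(215,45) n3117 ztop 0.486 topmean [0.4514 0.1287 0.4858] rect c(450.7,132.4) 25x70 a88 hsv[11 67 55]
px(271,95) n632 ztop 0.040 topmean [0.6167 0.3876 0.0369] rect c(616.7,390.0) 63x112 a44 hsv[ 12 148 199]
px(185,114) n286 ztop 0.044 topmean [0.347  0.3111 0.0417] rect c(346.9,311.7) 68x25 a13 hsv[ 14 113 126]
px(342,196) n5176 ztop 0.150 topmean [ 0.7601 -0.0123  0.1488] rect c(760.0,-10.6) 77x77 a43 hsv[14 53 94]
px(222,169) n1876 ztop 0.080 topmean [0.4595 0.0193 0.0778] rect c(458.4,20.2) 92x91 a50 hsv[ 15  87 116]
px(277,169) n1756 ztop 0.080 topmean [0.6102 0.0165 0.0777] rect c(610.3,19.5) 90x93 a2 hsv[ 15  87 117]
px(215,229) n1355 ztop 0.081 topmean [ 0.4359 -0.1422  0.0782] rect c(434.5,-141.1) 90x92 a19 hsv[ 15  83 114]
px(287,235) n1065 ztop 0.048 topmean [ 0.6143 -0.1447  0.0463] rect c(614.2,-143.9) 25x25 a51 hsv[ 13 148 212]
px(160,277) n92 ztop 0.019 topmean [ 0.305  -0.2486  0.0151] rect c(305.6,-245.9) 12x54 a4 hsv[ 86 148 186]
px(251,293) n2504 ztop 0.095 topmean [ 0.434  -0.2948  0.0973] rect c(433.9,-293.2) 17x16 a56 hsv[ 21  21 115]
px(375,295) n1392 ztop 0.047 topmean [ 0.7969 -0.3195  0.0462] rect c(798.1,-318.9) 26x24 a29 hsv[144 139 167]
px(319,308) n1375 ztop 0.098 topmean [ 0.6656 -0.343   0.0981] rect c(665.9,-341.9) 14x15 a45 hsv[  7  32 169]
px(307,367) n1519 ztop 0.048 topmean [ 0.6192 -0.4809  0.0468] rect c(619.3,-480.6) 25x22 a82 hsv[145 130 177]
```

View pics/m1.png

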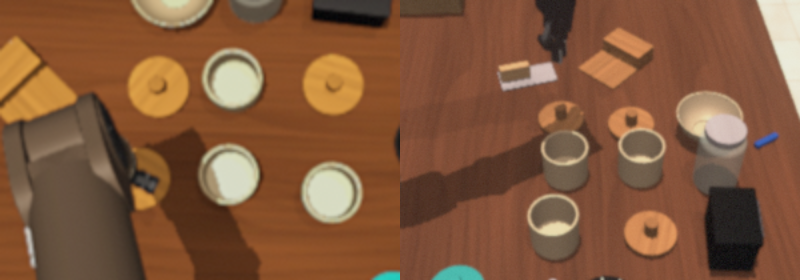

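The lid is still on the table and its knob can be seen, so the grasp missed. I check where the fingertips really are.

```bash
python3 - <<'E'
from loc import *
print(r.observe()['tool_pos'])
for n in('side','top'):
    c=dict(np.load(f'/tmp/{n}.npz')); P=pts(c)
    m=near(P,(.455,.17),.12,.1,.3)
    q=P[m]; print(n,len(q))
    for z in np.arange(.1,.3,.015):
        s=q[(q[:,2]>z)&(q[:,2]<z+.015)]
        if len(s)>3: print(round(z,3),len(s),s.mean(0).round(3),s.min(0).round(3),s.max(0).round(3))
c=dict(np.load('/tmp/side.npz')); print(lid(c,(.45,.168)))
cv2.imwrite('pics/m2.png',cv2.resize(c['frame'][20:170,150:350,::-1],(800,600),interpolation=cv2.INTER_CUBIC))
E
```

```text
[0.45390911 0.16871932 0.1597246 ]
side 636
0.175 22 [0.457 0.159 0.185] [0.442 0.146 0.178] [0.468 0.175 0.19 ]
0.19 60 [0.455 0.156 0.198] [0.439 0.143 0.19 ] [0.469 0.176 0.205]
0.205 42 [0.458 0.161 0.212] [0.44  0.143 0.206] [0.469 0.178 0.219]
0.22 59 [0.456 0.154 0.229] [0.426 0.127 0.22 ] [0.481 0.198 0.235]
0.235 80 [0.458 0.152 0.244] [0.427 0.114 0.235] [0.484 0.207 0.25 ]
0.25 106 [0.457 0.15  0.257] [0.419 0.107 0.25 ] [0.487 0.216 0.265]
0.265 140 [0.445 0.129 0.273] [0.419 0.104 0.265] [0.479 0.178 0.28 ]
0.28 105 [0.449 0.137 0.287] [0.43  0.117 0.28 ] [0.476 0.17  0.295]
0.295 22 [0.442 0.134 0.296] [0.43  0.126 0.295] [0.457 0.145 0.299]
top 104
0.235 5 [0.448 0.134 0.242] [0.433 0.132 0.235] [0.456 0.137 0.247]
0.25 7 [0.442 0.131 0.254] [0.43  0.126 0.25 ] [0.452 0.139 0.256]
0.265 49 [0.434 0.118 0.275] [0.422 0.106 0.266] [0.449 0.131 0.28 ]
0.28 37 [0.438 0.124 0.286] [0.427 0.109 0.28 ] [0.453 0.136 0.294]
0.295 5 [0.44  0.133 0.298] [0.434 0.13  0.295] [0.45  0.135 0.299]
(array([0.4516, 0.1676]), array([0.023, 0.027]), array([0.4509, 0.1681, 0.0472]))
```

View pics/m2.png

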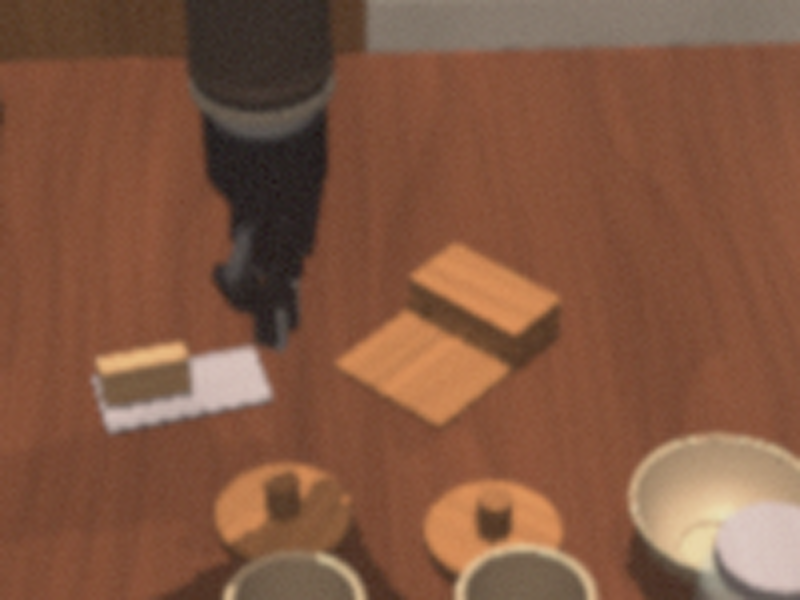

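The fingertips show at z≈.18, about 35 mm higher than the reported tool pose implies. I compare fully open and fully shut.

>>> play_rows --targets '[[[0,0,0,0,0,0,8.5],[0,0,0,0,0,0,8.5],[0,0,0,0,0,0,8.5],[0,0,0,0,0,0,8.5],[0,0,0,0,0,0,8.5]]]'

```text
time_s: 3.12
tool_pos: [0.4527, 0.168, 0.1574]
ee_rot: [[-0.917, 0.399, -0.001], [0.399, 0.917, -0.001], [0.001, -0.001, -1.0]]
force: [-0.1, 0.1, -0.4]
gripper_width: 0.0746
finger_force: 0.0
```

```bash
python3 - <<'E'
from loc import *
print(r.observe()['tool_pos'],r.observe()['gripper_width'])
a=cap('top'); c=cap('side')
print(c['R'])
P=pts(c); q=P[near(P,(.455,.17),.12,.1,.3)]
for z in np.arange(.1,.26,.015):
        s=q[(q[:,2]>z)&(q[:,2]<z+.015)]
        if len(s)>3: print(round(z,3),len(s),s.mean(0).round(3),s.min(0).round(3),s.max(0).round(3))
cv2.imwrite('pics/m3.png',np.hstack([cv2.resize(c['frame'][40:130,180:280,::-1],(450,405),interpolation=cv2.INTER_CUBIC),cv2.resize(a['frame'][165:265,120:200,::-1],(324,405),interpolation=cv2.INTER_CUBIC)]))
E
```

```text
[0.45271815 0.16804039 0.15735855] 0.07460432687669477
[[ 0.99855396 -0.0533537   0.00658597]
 [-0.03680396 -0.76777341 -0.63966355]
 [ 0.03918495  0.63849618 -0.76862681]]
0.175 5 [0.453 0.173 0.187] [0.431 0.123 0.186] [0.469 0.208 0.188]
0.19 73 [0.455 0.166 0.198] [0.424 0.113 0.19 ] [0.48  0.21  0.205]
0.205 81 [0.453 0.16  0.212] [0.425 0.112 0.205] [0.481 0.207 0.22 ]
0.22 43 [0.462 0.172 0.228] [0.419 0.098 0.22 ] [0.489 0.224 0.235]
0.235 116 [0.443 0.134 0.243] [0.412 0.092 0.236] [0.49  0.226 0.25 ]
0.25 122 [0.449 0.137 0.258] [0.413 0.094 0.25 ] [0.49  0.226 0.265]
```

View pics/m3.png

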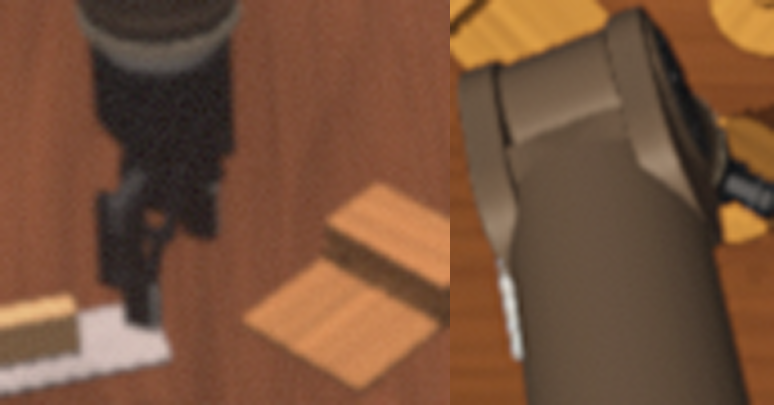

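The near and far fingers line up with the reported position in x and y, but both tips sit about 33 mm higher than stated, whether open or shut. That explains the miss, so I lower by that amount in steps and watch the force.

>>> play_rows --targets '[[[0,0,-3.5,0,0,0,5],[0,0,-3.5,0,0,0,5],[0,0,-3.5,0,0,0,5],[0,0,-2.0,0,0,0,5],[0,0,-0.5,0,0,0,5]]]'

```text
time_s: 3.63
tool_pos: [0.4508, 0.1672, 0.0249]
ee_rot: [[-0.917, 0.398, -0.005], [0.398, 0.917, -0.003], [0.003, -0.004, -1.0]]
force: [-0.1, 0.4, 0.5]
gripper_width: 0.0498
finger_force: 0.0
```

>>> play_rows --targets '[[[0,0,-0.6,0,0,0,5],[0,0,-0.6,0,0,0,5],[0,0,-0.5,0,0,0,5],[0,0,0,0,0,0,5],[0,0,0,0,0,0,5]]]'

```text
time_s: 4.05
tool_pos: [0.4535, 0.1685, 0.0116]
ee_rot: [[-0.917, 0.398, 0.001], [0.398, 0.917, 0.001], [-0.001, 0.001, -1.0]]
force: [-1.5, 0.1, 0.5]
gripper_width: 0.0498
finger_force: 0.0
```

```bash
python3 - <<'E'
from loc import *
print(r.observe()['tool_pos'],r.observe()['gripper_width'])
c=cap('side')
P=pts(c); q=P[near(P,(.453,.168),.06,.02,.1)]
for z in np.arange(.02,.1,.01):
        s=q[(q[:,2]>z)&(q[:,2]<z+.01)]
        if len(s)>3: print(round(z,3),len(s),s.mean(0).round(3),s.min(0).round(3),s.max(0).round(3))
cv2.imwrite('pics/m4.png',cv2.resize(c['frame'][80:180,180:290,::-1],(660,600),interpolation=cv2.INTER_CUBIC))
E
```

```text
[0.45345802 0.16848401 0.01159456] 0.04975902690810449
0.02 11 [0.458 0.161 0.025] [0.425 0.127 0.02 ] [0.481 0.198 0.03 ]
0.03 26 [0.458 0.168 0.036] [0.431 0.133 0.031] [0.472 0.194 0.039]
0.04 59 [0.454 0.161 0.045] [0.432 0.127 0.04 ] [0.472 0.194 0.05 ]
0.05 31 [0.453 0.154 0.054] [0.432 0.129 0.05 ] [0.473 0.191 0.059]
0.06 21 [0.456 0.161 0.063] [0.433 0.127 0.06 ] [0.473 0.193 0.068]
0.07 24 [0.464 0.174 0.075] [0.442 0.113 0.07 ] [0.483 0.208 0.079]
0.08 46 [0.448 0.142 0.085] [0.42  0.111 0.08 ] [0.486 0.213 0.09 ]
0.09 35 [0.459 0.158 0.096] [0.423 0.112 0.091] [0.486 0.215 0.1  ]
```

View pics/m4.png

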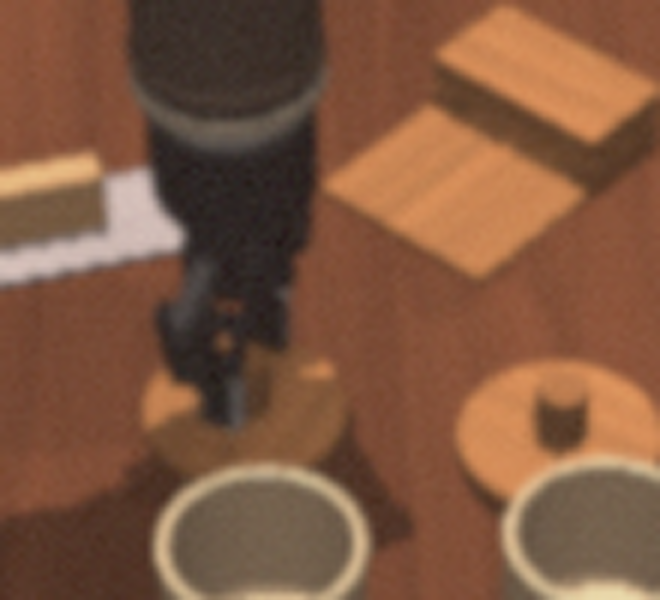

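The fingers straddle the knob with their tips just above the disc (crop px 230,428). I close here.

>>> play_rows --targets '[[[0,0,-0.4,0,0,0,5],[0,0,0,0,0,0,1.5],[0,0,0,0,0,0,1.5],[0,0,0,0,0,0,1.5],[0,0,0,0,0,0,1.5]]]'

```text
time_s: 4.52
tool_pos: [0.4532, 0.1684, 0.0074]
ee_rot: [[-0.917, 0.398, 0.0], [0.398, 0.917, 0.0], [-0.0, 0.0, -1.0]]
force: [-1.9, 0.1, 5.4]
gripper_width: 0.0242
finger_force: 58.6
```

>>> play_rows --targets '[[[0,0,0,0,0,0,1.5],[0,0,0,0,0,0,1.5],[0,0,0.8,0,0,0,1.5],[0,0,0.8,0,0,0,1.5],[0,0,0,0,0,0,1.5]]]'

```text
time_s: 4.93
tool_pos: [0.4538, 0.1685, 0.0245]
ee_rot: [[-0.917, 0.399, 0.002], [0.399, 0.917, 0.001], [-0.001, 0.001, -1.0]]
force: [0.7, 1.1, -1.9]
gripper_width: 0.0239
finger_force: 58.9
```

Gripped at 59 N. Both cameras give jar minus lid as (+0.7, -14.74) cm.

>>> play_rows --targets '[[[0,0,3.5,0,0,0,1.5],[0,0,3.5,0,0,0,1.5],[0,0,3.0,0,0,0,1.5],[0.1,-2.0,0,0,0,0,1.5],[0.1,-2.7,0,0,0,0,1.5]]]'

```text
time_s: 5.35
tool_pos: [0.4566, 0.1237, 0.1253]
ee_rot: [[-0.919, 0.394, 0.005], [0.394, 0.919, 0.003], [-0.003, 0.005, -1.0]]
force: [-0.7, -0.8, -1.3]
gripper_width: 0.0237
finger_force: 59.3
```

>>> play_rows --targets '[[[0.2,-3.3,0,0,0,0,1.5],[0.2,-3.3,0,0,0,0,1.5],[0.1,-2.4,0,0,0,0,1.5],[0,-1.0,0,0,0,0,1.5],[0,0,0,0,0,0,1.5]]]'

```text
time_s: 5.77
tool_pos: [0.4599, 0.0185, 0.1233]
ee_rot: [[-0.915, 0.403, 0.0], [0.403, 0.915, -0.001], [-0.0, -0.0, -1.0]]
force: [0.1, -0.2, -1.7]
gripper_width: 0.0242
finger_force: 59.3
```

>>> play_rows --targets '[[[0,0,0,0,0,0,1.5],[0,0,0,0,0,0,1.5],[0,0,0,0,0,0,1.5],[0,0,0,0,0,0,1.5],[0,0,0,0,0,0,1.5]]]'

```text
time_s: 6.18
tool_pos: [0.46, 0.0222, 0.123]
ee_rot: [[-0.918, 0.397, -0.0], [0.397, 0.918, 0.0], [0.0, 0.0, -1.0]]
force: [-0.1, 0.3, -1.5]
gripper_width: 0.0241
finger_force: 59.3
```

```bash
python3 - <<'E'
from loc import *
print(r.observe()['tool_pos'],r.observe()['force'])
c=cap('side')
print(jar(c,(.459,.02)),jar(c,(.610,.018)),jar(c,(.435,-.142)))
P=pts(c);f=cv2.cvtColor(c['frame'],cv2.COLOR_RGB2HSV)
m=near(P,(.459,.02),.08,.12,.142)&(f[...,1]>110)&(f[...,0]<25); q=P[m]; print('disc',m.sum(),q.mean(0),q.min(0),q.max(0),circ(outline(c,m,.134)))
cv2.imwrite('pics/m5.png',cv2.resize(c['frame'][100:220,180:290,::-1],(550,600),interpolation=cv2.INTER_CUBIC))
E
```

```text
[0.46001398 0.02216188 0.12296524] [-0.13210031  0.29394038 -1.53648466]
[0.4588 0.0195 0.0433 0.0757] [0.6101 0.0184 0.0432 0.0755] [ 0.435  -0.142   0.0432  0.0762]
disc 697 [0.45865463 0.00861772 0.13038408] [ 0.40765935 -0.03115942  0.1237346 ] [0.50646704 0.06770585 0.14165948] (np.float64(0.4584673315350334), np.float64(0.01049524475856542), np.float64(0.042862424512492094))
```

View pics/m5.png

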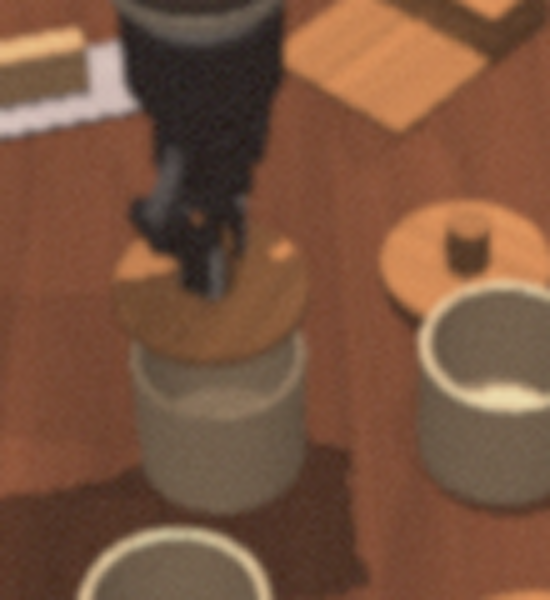

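The lid hangs level over the jar, centred to about 2 mm. I lower it, release and lift.

>>> play_rows --targets '[[[0,0,-1.5,0,0,0,1.5],[0,0,-1.5,0,0,0,1.5],[0,0,-0.8,0,0,0,1.5],[0,0,-0.5,0,0,0,1.5],[0,0,0,0,0,0,1.5]]]'

```text
time_s: 6.65
tool_pos: [0.4598, 0.0213, 0.0799]
ee_rot: [[-0.917, 0.398, -0.001], [0.398, 0.917, 0.0], [0.001, -0.0, -1.0]]
force: [-0.6, -0.4, -1.3]
gripper_width: 0.0239
finger_force: 59.3
```

>>> play_rows --targets '[[[0,0,0,0,0,0,1.5],[0,0,0,0,0,0,1.5],[0,0,0,0,0,0,5],[0,0,0,0,0,0,5],[0,0,0,0,0,0,5]]]'

```text
time_s: 7.07
tool_pos: [0.4603, 0.0213, 0.0802]
ee_rot: [[-0.917, 0.398, 0.001], [0.398, 0.917, 0.0], [-0.0, 0.0, -1.0]]
force: [0.4, -0.2, -0.1]
gripper_width: 0.05
finger_force: 0.0
```

>>> play_rows --targets '[[[0,0,0,0,0,0,5],[0,0,1,0,0,0,5],[0,0,2.5,0,0,0,5],[0,0,2.5,0,0,0,5],[0,0,0,0,0,0,5]]]'

```text
time_s: 7.48
tool_pos: [0.4625, 0.0214, 0.1438]
ee_rot: [[-0.917, 0.399, 0.006], [0.399, 0.917, 0.001], [-0.005, 0.003, -1.0]]
force: [-0.2, -1.1, 0.5]
gripper_width: 0.0501
finger_force: 0.0
```

```bash
python3 - <<'E'
from loc import *
print(r.observe()['tool_pos'],r.observe()['force'])
c=cap('side'); P=pts(c);f=cv2.cvtColor(c['frame'],cv2.COLOR_RGB2HSV)
print(jar(c,(.610,.018)),jar(c,(.435,-.142)))
m=near(P,(.459,.02),.07,.08,.094)&(f[...,1]>110)&(f[...,0]<25); q=P[m]; print('disc',q.mean(0),q.min(0),q.max(0)); 
A=np.c_[q[:,:2]-q[:,:2].mean(0),np.ones(len(q))];print('plane',np.linalg.lstsq(A,q[:,2],rcond=None)[0])
for xy in((.614,-.145),(.602,.141)): print(lid(c,xy))
E
```

```text
[0.46250948 0.02139967 0.14377075] [-0.20424663 -1.05883998  0.53391693]
[0.6102 0.0183 0.0432 0.0757] [ 0.435  -0.1418  0.0432  0.076 ]
disc [0.45749779 0.01269153 0.08668009] [ 0.40987523 -0.03045817  0.08015336] [0.50621769 0.06700885 0.09351721]
plane [0.00345337 0.00509656 0.08668009]
(array([ 0.6142, -0.1447]), array([0.025, 0.025]), array([ 0.6141, -0.1465,  0.0495]))
(array([0.6024, 0.1416]), array([0.023, 0.026]), array([0.5992, 0.1469, 0.0435]))
```

The first lid is seated level. Next is the lid at (.603, .1427).

>>> play_rows --targets '[[[2.4,2.05,0,0,0,0,5],[2.4,2.05,0,0,0,0,5],[2.4,2.05,0,0,0,0,5],[2.4,2.05,0,0,0,0,5],[2.4,2.0,0,0,0,0,5]]]'

```text
time_s: 7.95
tool_pos: [0.5806, 0.1244, 0.139]
ee_rot: [[-0.917, 0.398, -0.001], [0.398, 0.917, -0.0], [0.001, -0.0, -1.0]]
force: [-0.3, 0.5, 0.7]
gripper_width: 0.0503
finger_force: 0.0
```

>>> play_rows --targets '[[[2.35,2.0,0,0,0,0,5],[0,0,-3,0,0,0,5],[0,0,-3.5,0,0,0,5],[0,0,-2.5,0,0,0,5],[0,0,0,0,0,0,5]]]'

```text
time_s: 8.37
tool_pos: [0.5992, 0.1423, 0.0439]
ee_rot: [[-0.917, 0.398, -0.009], [0.398, 0.917, -0.003], [0.007, -0.007, -1.0]]
force: [-0.9, 0.5, -0.3]
gripper_width: 0.0503
finger_force: 0.0
```

>>> play_rows --targets '[[[0,0,-2,0,0,0,5],[0,0,-1.4,0,0,0,5],[0,0,-0.6,0,0,0,5],[0,0,-0.4,0,0,0,5],[0,0,0,0,0,0,5]]]'

```text
time_s: 8.78
tool_pos: [0.6036, 0.1432, 0.0062]
ee_rot: [[-0.917, 0.399, -0.0], [0.399, 0.917, 0.0], [0.0, -0.0, -1.0]]
force: [-0.4, 0.3, -0.1]
gripper_width: 0.0501
finger_force: 0.0
```

>>> play_rows --targets '[[[0,0,0,0,0,0,5],[0,0,0,0,0,0,1.5],[0,0,0,0,0,0,1.5],[0,0,0,0,0,0,1.5],[0,0,0,0,0,0,1.5]]]'

```text
time_s: 9.2
tool_pos: [0.6044, 0.1436, 0.0073]
ee_rot: [[-0.917, 0.398, 0.002], [0.398, 0.917, 0.001], [-0.001, 0.001, -1.0]]
force: [-1.3, 0.3, 6.3]
gripper_width: 0.0236
finger_force: 58.5
```

>>> play_rows --targets '[[[0,0,0,0,0,0,1.5],[0,0,0,0,0,0,1.5],[0,0,1,0,0,0,1.5],[0,0,2,0,0,0,1.5],[0,0,0,0,0,0,1.5]]]'

```text
time_s: 9.62
tool_pos: [0.6056, 0.1436, 0.0397]
ee_rot: [[-0.917, 0.399, 0.004], [0.399, 0.917, 0.001], [-0.004, 0.003, -1.0]]
force: [1.5, 0.3, -0.9]
gripper_width: 0.0241
finger_force: 59.0
```

>>> play_rows --targets '[[[0,0,3,0,0,0,1.5],[0,0,3.5,0,0,0,1.5],[0,0,2.5,0,0,0,1.5],[0,-1.5,0,0,0,0,1.5],[0.2,-2.7,0,0,0,0,1.5]]]'

```text
time_s: 10.03
tool_pos: [0.6063, 0.1052, 0.1279]
ee_rot: [[-0.919, 0.393, 0.003], [0.393, 0.919, 0.003], [-0.002, 0.005, -1.0]]
force: [0.4, 0.3, -1.4]
gripper_width: 0.024
finger_force: 59.1
```

>>> play_rows --targets '[[[0.2,-3.2,0,0,0,0,1.5],[0.2,-2.8,0,0,0,0,1.5],[0.2,-1.5,0,0,0,0,1.5],[0,-0.6,0,0,0,0,1.5],[0,0,0,0,0,0,1.5]]]'

```text
time_s: 10.45
tool_pos: [0.6112, 0.018, 0.1258]
ee_rot: [[-0.916, 0.401, -0.0], [0.401, 0.916, -0.001], [0.0, -0.001, -1.0]]
force: [-0.9, 0.6, -1.6]
gripper_width: 0.024
finger_force: 59.1
```

>>> play_rows --targets '[[[0,0,0,0,0,0,1.5],[0,0,0,0,0,0,1.5],[0,0,0,0,0,0,1.5],[0,0,0,0,0,0,1.5],[0,0,0,0,0,0,1.5]]]'

```text
time_s: 10.87
tool_pos: [0.6115, 0.0213, 0.126]
ee_rot: [[-0.918, 0.397, -0.0], [0.397, 0.918, 0.0], [0.0, 0.0, -1.0]]
force: [-0.0, 0.3, -1.0]
gripper_width: 0.0239
finger_force: 59.1
```

```bash
python3 - <<'E'
from loc import *
print(r.observe()['tool_pos'],r.observe()['force'])
c=cap('side')
print(jar(c,(.610,.018)),jar(c,(.435,-.142)))
P=pts(c);f=cv2.cvtColor(c['frame'],cv2.COLOR_RGB2HSV)
m=near(P,(.61,.018),.08,.12,.146)&(f[...,1]>110)&(f[...,0]<25); q=P[m]; print('disc',q.mean(0),(q.min(0)+q.max(0))/2,np.ptp(q,axis=0))
E
```

```text
[0.61149982 0.02127762 0.12595117] [-0.0249605   0.26733538 -0.95567858]
[0.6102 0.0178 0.043  0.0758] [ 0.4351 -0.1418  0.0432  0.076 ]
disc [0.60802019 0.00868537 0.13348094] [0.60920809 0.01358585 0.1362175 ] [0.09964218 0.09385331 0.01827492]
```

>>> play_rows --targets '[[[0,0,-1.7,0,0,0,1.5],[0,0,-1.6,0,0,0,1.5],[0,0,-0.8,0,0,0,1.5],[0,0,-0.5,0,0,0,1.5],[0,0,0,0,0,0,1.5]]]'

```text
time_s: 11.33
tool_pos: [0.6113, 0.0203, 0.08]
ee_rot: [[-0.917, 0.398, -0.001], [0.398, 0.917, 0.0], [0.001, -0.0, -1.0]]
force: [-0.1, 0.1, -1.2]
gripper_width: 0.0241
finger_force: 59.0
```

>>> play_rows --targets '[[[0,0,0,0,0,0,1.5],[0,0,0,0,0,0,1.5],[0,0,0,0,0,0,5],[0,0,0,0,0,0,5],[0,0,0,0,0,0,5]]]'

```text
time_s: 11.75
tool_pos: [0.6118, 0.0203, 0.0803]
ee_rot: [[-0.917, 0.399, 0.001], [0.399, 0.917, 0.0], [-0.001, 0.0, -1.0]]
force: [0.3, -0.2, 0.3]
gripper_width: 0.05
finger_force: 0.0
```

>>> play_rows --targets '[[[0,0,0,0,0,0,5],[0,0,1,0,0,0,5],[0,0,2.5,0,0,0,5],[0,0,2.5,0,0,0,5],[0,0,0,0,0,0,5]]]'

```text
time_s: 12.17
tool_pos: [0.6146, 0.0202, 0.1456]
ee_rot: [[-0.917, 0.399, 0.008], [0.399, 0.917, 0.001], [-0.007, 0.004, -1.0]]
force: [1.6, 0.4, 0.7]
gripper_width: 0.0498
finger_force: 0.0
```

```bash
cat >> loc.py <<'E'
def seated(c,xy):
    P=pts(c);f=cv2.cvtColor(c['frame'],cv2.COLOR_RGB2HSV)
    m=near(P,xy,.07,.08,.094)&(f[...,1]>110)&(f[...,0]<25); q=P[m]
    A=np.c_[q[:,:2]-q[:,:2].mean(0),np.ones(len(q))]
    k=P[near(P,xy,.05,.114,.128)]
    print('disc n',len(q),'mid',((q.min(0)+q.max(0))/2).round(4),np.ptp(q,axis=0).round(3),'plane',np.linalg.lstsq(A,q[:,2],rcond=None)[0].round(4),'knob',k.mean(0).round(4),len(k))
E
python3 - <<'E'
from loc import *
print(r.observe()['tool_pos'],r.observe()['force'])
c=cap('side')
seated(c,(.459,.02));seated(c,(.61,.018));print(jar(c,(.435,-.142)),lid(c,(.614,-.145)))
E
```

```text
[0.61456011 0.02016598 0.14556289] [1.58873103 0.36890119 0.65169863]
disc n 766 mid [0.4579 0.019  0.0872] [0.096 0.1   0.013] plane [0.0005 0.0021 0.0869] knob [0.4574 0.0172 0.1181] 67
disc n 752 mid [0.6088 0.018  0.0871] [0.097 0.101 0.013] plane [0.0026 0.0002 0.0869] knob [0.6091 0.0159 0.1186] 65
[ 0.435  -0.1419  0.0432  0.0758] (array([ 0.614 , -0.1449]), array([0.024, 0.027]), array([ 0.6141, -0.1465,  0.0494]))
```

Both are seated level. Now the third lid.

>>> play_rows --targets '[[[0,-2.5,0,0,0,0,5],[0.1,-3.7,0,0,0,0,5],[0.1,-3.7,0,0,0,0,5],[0.1,-3.7,0,0,0,0,5],[0,-2.8,0,0,0,0,5]]]'

```text
time_s: 12.63
tool_pos: [0.6138, -0.1474, 0.1399]
ee_rot: [[-0.916, 0.4, -0.001], [0.4, 0.916, -0.001], [-0.0, -0.001, -1.0]]
force: [0.6, 0.1, 0.4]
gripper_width: 0.0498
finger_force: 0.0
```

>>> play_rows --targets '[[[0,0,0,0,0,0,5],[0,0,-3,0,0,0,5],[0,0,-3.5,0,0,0,5],[0,0,-2.5,0,0,0,5],[0,0,0,0,0,0,5]]]'

```text
time_s: 13.05
tool_pos: [0.6104, -0.1425, 0.0447]
ee_rot: [[-0.917, 0.398, -0.009], [0.398, 0.917, 0.002], [0.009, -0.002, -1.0]]
force: [-1.2, 0.4, -0.2]
gripper_width: 0.0502
finger_force: 0.0
```

>>> play_rows --targets '[[[0,0,-2,0,0,0,5],[0,0,-1.4,0,0,0,5],[0,0,-0.6,0,0,0,5],[0,0,-0.4,0,0,0,5],[0,0,0,0,0,0,5]]]'

```text
time_s: 13.47
tool_pos: [0.6147, -0.1436, 0.0064]
ee_rot: [[-0.917, 0.398, -0.0], [0.398, 0.917, 0.0], [0.0, 0.0, -1.0]]
force: [-0.3, -0.1, 0.1]
gripper_width: 0.0502
finger_force: 0.0
```

>>> play_rows --targets '[[[0,0,0,0,0,0,5],[0,0,0,0,0,0,1.5],[0,0,0,0,0,0,1.5],[0,0,0,0,0,0,1.5],[0,0,0,0,0,0,1.5]]]'

```text
time_s: 13.88
tool_pos: [0.6154, -0.1438, 0.0073]
ee_rot: [[-0.917, 0.398, 0.002], [0.398, 0.917, -0.0], [-0.002, 0.001, -1.0]]
force: [-0.7, 1.1, 6.1]
gripper_width: 0.024
finger_force: 58.5
```

>>> play_rows --targets '[[[0,0,0,0,0,0,1.5],[0,0,0,0,0,0,1.5],[0,0,1,0,0,0,1.5],[0,0,2,0,0,0,1.5],[0,0,0,0,0,0,1.5]]]'

```text
time_s: 14.3
tool_pos: [0.6165, -0.1444, 0.0397]
ee_rot: [[-0.917, 0.399, 0.005], [0.399, 0.917, -0.001], [-0.005, 0.001, -1.0]]
force: [1.9, -0.5, -0.8]
gripper_width: 0.0239
finger_force: 58.9
```

>>> play_rows --targets '[[[0,0,3,0,0,0,1.5],[0,0,3.5,0,0,0,1.5],[0,0,2.5,0,0,0,1.5],[-1.5,0,0,0,0,0,1.5],[-2.7,0,0,0,0,0,1.5]]]'

```text
time_s: 14.72
tool_pos: [0.5758, -0.1436, 0.1283]
ee_rot: [[-0.918, 0.397, 0.006], [0.397, 0.918, -0.001], [-0.006, 0.002, -1.0]]
force: [0.3, -0.0, -2.3]
gripper_width: 0.0241
finger_force: 59.1
```

>>> play_rows --targets '[[[-3.5,0.1,0,0,0,0,1.5],[-3.5,0.1,0,0,0,0,1.5],[-3.5,0.1,0,0,0,0,1.5],[-2.2,0,0,0,0,0,1.5],[-1.0,0,0,0,0,0,1.5]]]'

```text
time_s: 15.13
tool_pos: [0.4318, -0.1407, 0.1261]
ee_rot: [[-0.917, 0.4, -0.002], [0.4, 0.917, 0.001], [0.002, 0.0, -1.0]]
force: [-0.6, -0.4, -1.9]
gripper_width: 0.0237
finger_force: 59.1
```

>>> play_rows --targets '[[[0,0,0,0,0,0,1.5],[0,0,0,0,0,0,1.5],[0,0,0,0,0,0,1.5],[0,0,0,0,0,0,1.5],[0,0,0,0,0,0,1.5]]]'

```text
time_s: 15.55
tool_pos: [0.4366, -0.1407, 0.1259]
ee_rot: [[-0.917, 0.398, 0.0], [0.398, 0.917, -0.0], [-0.0, -0.0, -1.0]]
force: [-0.1, 0.7, -1.7]
gripper_width: 0.0239
finger_force: 59.1
```

```bash
python3 - <<'E'
from loc import *
print(r.observe()['tool_pos'],r.observe()['force'])
c=cap('side')
print(jar(c,(.435,-.142)))
P=pts(c);f=cv2.cvtColor(c['frame'],cv2.COLOR_RGB2HSV)
m=near(P,(.435,-.142),.08,.12,.146)&(f[...,1]>110)&(f[...,0]<25); q=P[m]; print('disc',q.min(0),q.max(0))
E
```

```text
[ 0.43662106 -0.14074012  0.12594591] [-0.09306515  0.69550302 -1.71130137]
[ 0.435  -0.1424  0.043   0.0761]
disc [ 0.38644187 -0.19372493  0.12615781] [ 0.48356198 -0.09876163  0.14505839]
```

>>> play_rows --targets '[[[0,0,-1.7,0,0,0,1.5],[0,0,-1.6,0,0,0,1.5],[0,0,-0.8,0,0,0,1.5],[0,0,-0.5,0,0,0,1.5],[0,0,0,0,0,0,1.5]]]'

```text
time_s: 16.02
tool_pos: [0.4354, -0.1408, 0.0797]
ee_rot: [[-0.917, 0.399, -0.001], [0.399, 0.917, 0.0], [0.001, -0.0, -1.0]]
force: [0.2, -0.1, -0.7]
gripper_width: 0.0238
finger_force: 59.0
```

>>> play_rows --targets '[[[0,0,0,0,0,0,1.5],[0,0,0,0,0,0,1.5],[0,0,0,0,0,0,5],[0,0,0,0,0,0,5],[0,0,0,0,0,0,5]]]'

```text
time_s: 16.43
tool_pos: [0.4358, -0.1408, 0.0803]
ee_rot: [[-0.917, 0.398, 0.001], [0.398, 0.917, -0.0], [-0.001, 0.0, -1.0]]
force: [0.2, 0.4, -0.1]
gripper_width: 0.0501
finger_force: 0.0
```

>>> play_rows --targets '[[[0,0,0,0,0,0,5],[0,0,1,0,0,0,5],[0,0,2.5,0,0,0,5],[0,0,2.5,0,0,0,5],[0,0,0,0,0,0,0]]]'

```text
time_s: 16.85
tool_pos: [0.4379, -0.1415, 0.1438]
ee_rot: [[-0.917, 0.399, 0.006], [0.399, 0.917, -0.001], [-0.006, 0.002, -1.0]]
force: [1.2, -0.3, 0.6]
gripper_width: 0.0391
finger_force: 0.0
```

```bash
python3 - <<'E'
from loc import *
print(r.observe()['tool_pos'],r.observe()['force'])
c=cap('side');a=cap('top')
for xy in((.459,.02),(.61,.018),(.435,-.142)): seated(c,xy)
P=pts(c)
m=near(P,(.434,-.294),.04,.085,.11); print('post',P[m].mean(0),m.sum())
f=c['frame'][260:340,200:300].astype(int)
# dial circle: bright low-sat
for n,c in(('side',c),('top',a)):
    P=pts(c);h=cv2.cvtColor(c['frame'],cv2.COLOR_RGB2HSV)
    m=near(P,(.521,-.31),.08,.045,.06)&(h[...,2]>170); o=outline(c,m,.053); print(n,circ(o)); 
    cl=max(cv2.findContours(m.astype(np.uint8),0,1)[0],key=cv2.contourArea); hull=np.zeros(m.shape,np.uint8); cv2.fillConvexPoly(hull,cv2.convexHull(cl),1)
    d=(cv2.erode(hull,np.ones((3,3)))>0)&(h[...,2]<100); v,u=np.nonzero(d); w=np.array([ray(c,x,y,.053)[:2] for x,y in zip(u,v)]); print('pointer px',len(w),w.mean(0) if len(w) else '')
cv2.imwrite('pics/t1.png',cv2.resize(dict(np.load('/tmp/side.npz'))['frame'][190:340,190:350,::-1],(640,600),interpolation=cv2.INTER_CUBIC))
E
```

```text
[ 0.43792378 -0.14148238  0.14377699] [ 1.18451013 -0.25547634  0.634114  ]
disc n 359 mid [0.481  0.017  0.0864] [0.05  0.095 0.012] plane [-0.0063  0.0074  0.0867] knob [nan nan nan] 0
disc n 757 mid [0.609  0.0177 0.0868] [0.098 0.102 0.013] plane [0.0009 0.0018 0.0868] knob [0.6093 0.0152 0.1188] 67
disc n 970 mid [ 0.434  -0.1443  0.0872] [0.097 0.1   0.013] plane [-0.0031  0.0021  0.087 ] knob [ 0.435  -0.1452  0.118 ] 81
post [ 0.43419797 -0.29507033  0.09635117] 72
side (np.float64(0.5229380538761175), np.float64(-0.30780631041393236), np.float64(0.03931249149729715))
pointer px 11 [ 0.54356349 -0.31111908]
top (np.float64(0.5221690033250044), np.float64(-0.30980787946868715), np.float64(0.03450479203664338))
pointer px 2 [ 0.50467867 -0.28488192]loc.py:23: RuntimeWarning: Mean of empty slice.
  print('disc n',len(q),'mid',((q.min(0)+q.max(0))/2).round(4),np.ptp(q,axis=0).round(3),'plane',np.linalg.lstsq(A,q[:,2],rcond=None)[0].round(4),'knob',k.mean(0).round(4),len(k))
  ret = um.true_divide(
```

View pics/t1.png

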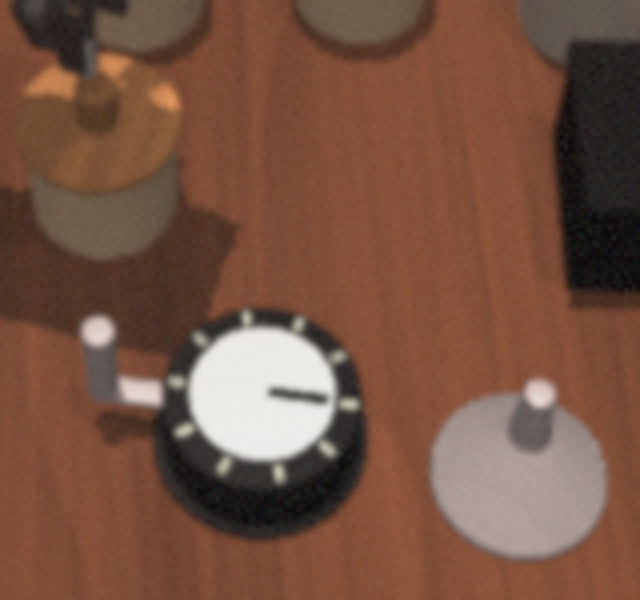

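All three lids are seated. The pointer is at (300,394) in the crop and the post at (98,330). I plan to straddle the post loosely with the jaws and drive it along its arc, so I turn the tool and move over the post.

>>> play_rows --targets '[[[0,-2.5,0,0,0,0.12,3.4],[0,-3.0,0,0,0,0.12,3.4],[0,-3.0,0,0,0,0.12,3.4],[0,-3.0,0,0,0,0.12,3.4],[-0.1,-2.5,0,0,0,0.12,3.4]]]'

```text
time_s: 17.37
tool_pos: [0.4338, -0.2825, 0.1388]
ee_rot: [[-0.981, -0.194, -0.001], [-0.194, 0.981, 0.0], [0.001, 0.001, -1.0]]
force: [0.7, 0.3, 0.2]
gripper_width: 0.0346
finger_force: 0.0
```

>>> play_rows --targets '[[[0,-1.2,0,0,0,0.12,3.4],[0,0,0,0,0,0.03,3.4],[0,0,0,0,0,0,3.4],[0,0,0,0,0,0,3.4],[0,0,0,0,0,0,3.4]]]'

```text
time_s: 17.78
tool_pos: [0.4343, -0.2919, 0.1393]
ee_rot: [[-0.943, -0.333, -0.001], [-0.333, 0.943, 0.001], [0.001, 0.001, -1.0]]
force: [0.2, 0.3, -0.3]
gripper_width: 0.0342
finger_force: 0.0
```

```bash
python3 - <<'E'
from loc import *
o=r.observe();print(o['tool_pos'],o['force'],o['gripper_width'],o['ee_rot'][:,1],o['joints'])
c=cap('side');a=cap('top')
for xy in((.459,.02),(.61,.018),(.435,-.142)): seated(c,xy)
P=pts(c); m=near(P,(.434,-.294),.04,.085,.104); print('post',P[m].mean(0),m.sum())
q=P[near(P,(.435,-.293),.06,.12,.22)]
for z in np.arange(.12,.22,.01):
        s=q[(q[:,2]>z)&(q[:,2]<z+.01)]
        if len(s)>3: print(round(z,3),len(s),s.mean(0).round(3),s.min(0).round(3),s.max(0).round(3))
cv2.imwrite('pics/t2.png',cv2.resize(c['frame'][170:330,180:300,::-1],(450,600),interpolation=cv2.INTER_CUBIC))
E
```

```text
[ 0.43429637 -0.29186906  0.13932154] [ 0.17102543  0.31590657 -0.31726349] 0.03417898794867617 [-0.33288621  0.94296619  0.00124056] [ 0.35257966  0.3479539   0.17785721  1.92123745 -0.07872052  0.88036901
  2.48042161]
disc n 207 mid [0.4901 0.0174 0.0869] [0.032 0.088 0.011] plane [-0.0194  0.0093  0.0866] knob [nan nan nan] 0
disc n 754 mid [0.609  0.0185 0.0871] [0.098 0.102 0.014] plane [0.0014 0.0017 0.0868] knob [0.6089 0.0157 0.1189] 64
disc n 140 mid [ 0.4691 -0.1506  0.0864] [0.027 0.075 0.01 ] plane [-0.0235  0.0089  0.0869] knob [nan nan nan] 0
post [ 0.43415461 -0.29504457  0.0962622 ] 70
0.16 16 [ 0.432 -0.308  0.167] [ 0.416 -0.325  0.161] [ 0.45  -0.276  0.17 ]
0.17 20 [ 0.433 -0.309  0.174] [ 0.416 -0.325  0.17 ] [ 0.45  -0.277  0.179]
0.18 6 [ 0.427 -0.307  0.186] [ 0.417 -0.321  0.183] [ 0.433 -0.279  0.19 ]
0.2 24 [ 0.437 -0.324  0.207] [ 0.414 -0.342  0.201] [ 0.457 -0.277  0.21 ]
0.21 27 [ 0.442 -0.335  0.213] [ 0.43  -0.347  0.21 ] [ 0.461 -0.322  0.219]loc.py:23: RuntimeWarning: Mean of empty slice.
  print('disc n',len(q),'mid',((q.min(0)+q.max(0))/2).round(4),np.ptp(q,axis=0).round(3),'plane',np.linalg.lstsq(A,q[:,2],rcond=None)[0].round(4),'knob',k.mean(0).round(4),len(k))
  ret = um.true_divide(
```

View pics/t2.png

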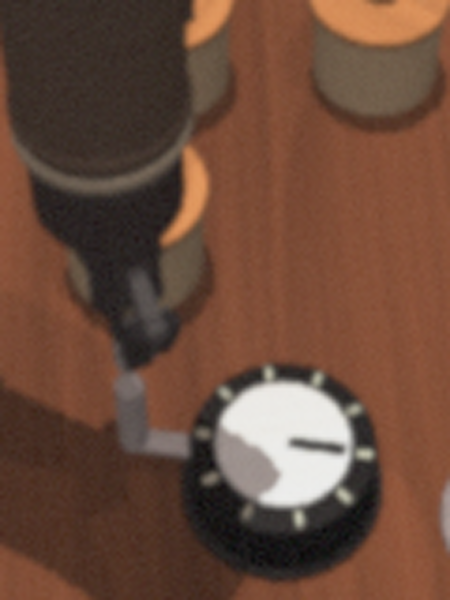

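The jaws hang just above the post (post top at about crop px 128,380). I descend around it.

>>> play_rows --targets '[[[0,-0.1,-1.5,0,0,0,3.4],[0,0,-2,0,0,0,3.4],[0,0,-1.5,0,0,0,3.4],[0,0,-0.5,0,0,0,3.4],[0,0,0,0,0,0,3.4]]]'

```text
time_s: 18.3
tool_pos: [0.4339, -0.2928, 0.0839]
ee_rot: [[-0.943, -0.334, -0.002], [-0.334, 0.943, 0.001], [0.002, 0.002, -1.0]]
force: [-0.7, -0.2, 0.7]
gripper_width: 0.034
finger_force: 0.0
```

>>> play_rows --targets '[[[0,0,-1.5,0,0,0,3.4],[0,0,-1.5,0,0,0,3.4],[0,0,-1.0,0,0,0,3.4],[0,0,0,0,0,0,3.4],[0,0,0,0,0,0,3.4]]]'

```text
time_s: 18.72
tool_pos: [0.4346, -0.2937, 0.0453]
ee_rot: [[-0.943, -0.334, -0.0], [-0.334, 0.943, 0.0], [0.0, 0.0, -1.0]]
force: [0.1, 0.0, 0.2]
gripper_width: 0.0334
finger_force: 0.0
```

>>> play_rows --targets '[[[0.27,-0.75,0,0,0,0,3.4],[-0.05,-1.33,0,0,0,0,3.4],[-0.04,-1.33,0,0,0,0,3.4],[0.3,-1.3,0,0,0,0,3.4],[0.39,-1.26,0,0,0,0,3.4]]]'

```text
time_s: 19.13
tool_pos: [0.4422, -0.355, 0.0455]
ee_rot: [[-0.943, -0.332, -0.001], [-0.332, 0.943, 0.0], [0.001, 0.001, -1.0]]
force: [-2.6, 3.4, 0.9]
gripper_width: 0.0339
finger_force: 2.0
```

>>> play_rows --targets '[[[0.5,-1.0,0,0,0,0,3.4],[0.63,-0.9,0,0,0,0,3.4],[0.6,-0.65,0,0,0,0,3.4],[0.6,-0.6,0,0,0,0,3.4],[0,0,0,0,0,0,3.4]]]'

```text
time_s: 19.55
tool_pos: [0.465, -0.3839, 0.0445]
ee_rot: [[-0.943, -0.333, -0.004], [-0.333, 0.943, 0.004], [0.003, 0.005, -1.0]]
force: [-5.6, 6.5, 2.8]
gripper_width: 0.0339
finger_force: 3.6
```

```bash
cat > dial.py <<'E'
from loc import *
o=r.observe();print(o['tool_pos'],o['force'],o['joints'][6])
c=cap('side');a=cap('top')
cv2.imwrite('pics/d.png',cv2.resize(c['frame'][250:340,190:310,::-1],(640,480),interpolation=cv2.INTER_CUBIC))
A=np.array([.5215,-.3105])
for n,c in(('side',c),('top',a)):
    P=pts(c);h=cv2.cvtColor(c['frame'],cv2.COLOR_RGB2HSV)
    v,u=np.nonzero(near(P,A,.08,.04,.065)); W=np.array([ray(c,x,y,.053)[:2] for x,y in zip(u,v)])
    A0=A+(.0013 if n=='top' else -.0)
    d=W-A0; rr=np.hypot(*d.T); val=h[v,u,2].astype(float)
    ins=(rr<.034)&(rr>.008); dk=ins&(val<110)
    if dk.sum(): w=d[dk].mean(0); print(n,'pointer',dk.sum(),np.rad2deg(np.arctan2(w[1],w[0])).round(1))
    m=near(P,A,.11,.085,.106)&(np.hypot(P[...,0]-A0[0],P[...,1]-A0[1])>.07)&(h[...,2]>120)
    if m.sum(): p=P[m].mean(0); print('post',p.round(3),m.sum(),np.rad2deg(np.arctan2(*(p[:2]-A0)[::-1])).round(1))
E
python3 dial.py
```

```text
[ 0.46497053 -0.38394425  0.0444523 ] [-5.59307136  6.4597326   2.78203522] 2.6232088104544053
side pointer 15 30.9
top pointer 3 25.5
```

>>> play_rows --targets '[[[0.15,-0.12,0,0,0,0,3.4],[0.15,-0.12,0,0,0,0,3.4],[0,0,0,0,0,0,3.4],[0,0,0,0,0,0,3.4],[0,0,0,0,0,0,3.4]]]'

```text
time_s: 20.07
tool_pos: [0.4663, -0.3841, 0.044]
ee_rot: [[-0.942, -0.334, -0.007], [-0.334, 0.942, 0.006], [0.004, 0.008, -1.0]]
force: [-11.5, 11.6, 5.7]
gripper_width: 0.0339
finger_force: 7.6
```

```bash
python3 dial.py
```

```text
[ 0.46625957 -0.38412761  0.04399479] [-11.52216128  11.59822875   5.71016868] 2.623405734928715
side pointer 15 30.9
top pointer 2 24.4
```

View pics/d.png

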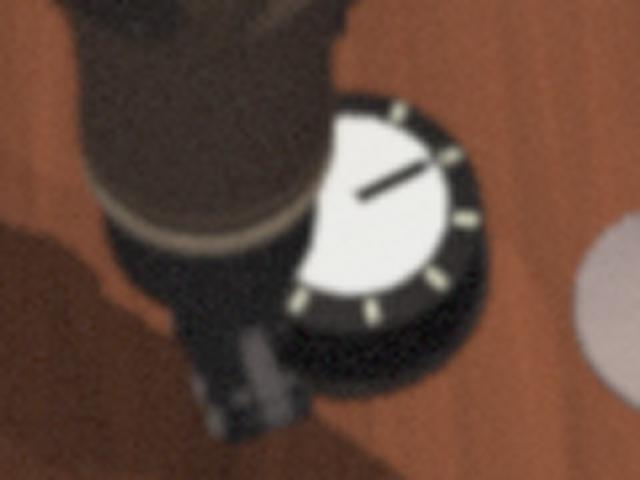

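The lever is at its stop: the force rose sharply and the pointer is on the next tick at (440,160). I return along the arc, then do stroke two.

>>> play_rows --targets '[[[-0.6,0.6,0,0,0,0,3.4],[-0.6,0.6,0,0,0,0,3.4],[-0.6,0.7,0,0,0,0,3.4],[-0.65,0.95,0,0,0,0,3.4],[-0.55,1.1,0,0,0,0,3.4]]]'

```text
time_s: 20.58
tool_pos: [0.44, -0.3481, 0.0456]
ee_rot: [[-0.943, -0.333, 0.002], [-0.333, 0.943, -0.001], [-0.001, -0.002, -1.0]]
force: [0.3, 2.6, 0.1]
gripper_width: 0.034
finger_force: 0.8
```

>>> play_rows --targets '[[[-0.39,1.26,0,0,0,0,3.4],[-0.3,1.3,0,0,0,0,3.4],[0.05,1.33,0,0,0,0,3.4],[0.07,1.3,0,0,0,0,3.4],[0.07,0.22,0,0,0,0,3.4]]]'

```text
time_s: 21.0
tool_pos: [0.4355, -0.2914, 0.0453]
ee_rot: [[-0.942, -0.336, 0.001], [-0.336, 0.942, 0.001], [-0.001, 0.0, -1.0]]
force: [-0.6, 0.6, -0.2]
gripper_width: 0.034
finger_force: 0.0
```

>>> play_rows --targets '[[[0,0,0,0,0,0,3.4],[0,0,0,0,0,0,3.4],[0,0,0,0,0,0,3.4],[0,0,0,0,0,0,3.4],[0,0,0,0,0,0,3.4]]]'

```text
time_s: 21.42
tool_pos: [0.4344, -0.2945, 0.045]
ee_rot: [[-0.943, -0.333, -0.0], [-0.333, 0.943, -0.0], [0.0, -0.0, -1.0]]
force: [0.1, -0.2, 1.0]
gripper_width: 0.0337
finger_force: 0.0
```

```bash
python3 dial.py
```

```text
[ 0.43444102 -0.29447314  0.04497042] [ 0.08097645 -0.21034701  0.98302935] 2.513854050593742
side pointer 15 30.9
top pointer 3 25.5
```

>>> play_rows --targets '[[[0.27,-0.75,0,0,0,0,3.4],[-0.05,-1.33,0,0,0,0,3.4],[-0.04,-1.33,0,0,0,0,3.4],[0.3,-1.3,0,0,0,0,3.4],[0.39,-1.26,0,0,0,0,3.4]]]'

```text
time_s: 21.93
tool_pos: [0.4417, -0.3549, 0.0447]
ee_rot: [[-0.943, -0.332, -0.002], [-0.332, 0.943, 0.001], [0.002, 0.002, -1.0]]
force: [-2.3, 3.1, 0.5]
gripper_width: 0.0338
finger_force: 2.0
```

>>> play_rows --targets '[[[0.5,-1.0,0,0,0,0,3.4],[0.63,-0.9,0,0,0,0,3.4],[0.6,-0.65,0,0,0,0,3.4],[0.6,-0.6,0,0,0,0,3.4],[0.3,-0.24,0,0,0,0,3.4]]]'

```text
time_s: 22.35
tool_pos: [0.4658, -0.3847, 0.0436]
ee_rot: [[-0.943, -0.333, -0.008], [-0.333, 0.943, 0.007], [0.005, 0.009, -1.0]]
force: [-15.9, 18.1, 8.0]
gripper_width: 0.0337
finger_force: 10.4
```

>>> play_rows --targets '[[[0,0,0,0,0,0,3.4],[0,0,0,0,0,0,3.4],[0,0,0,0,0,0,3.4],[0,0,0,0,0,0,3.4],[0,0,0,0,0,0,3.4]]]'

```text
time_s: 22.77
tool_pos: [0.4661, -0.3841, 0.0434]
ee_rot: [[-0.942, -0.334, -0.007], [-0.334, 0.942, 0.007], [0.005, 0.009, -1.0]]
force: [-10.5, 11.9, 2.1]
gripper_width: 0.034
finger_force: 7.2
```

>>> play_rows --targets '[[[-0.6,0.6,0,0,0,0,3.4],[-0.6,0.6,0,0,0,0,3.4],[-0.6,0.7,0,0,0,0,3.4],[-0.65,0.95,0,0,0,0,3.4],[-0.55,1.1,0,0,0,0,3.4]]]'

```text
time_s: 23.18
tool_pos: [0.4399, -0.3481, 0.0455]
ee_rot: [[-0.943, -0.333, 0.002], [-0.333, 0.943, -0.001], [-0.001, -0.002, -1.0]]
force: [0.9, 2.1, 0.1]
gripper_width: 0.0343
finger_force: 0.8
```

>>> play_rows --targets '[[[-0.39,1.26,0,0,0,0,3.4],[-0.3,1.3,0,0,0,0,3.4],[0.05,1.33,0,0,0,0,3.4],[0.07,1.3,0,0,0,0,3.4],[0.07,0.22,0,0,0,0,3.4]]]'

```text
time_s: 23.6
tool_pos: [0.4355, -0.2914, 0.0453]
ee_rot: [[-0.942, -0.336, 0.001], [-0.336, 0.942, 0.001], [-0.001, 0.0, -1.0]]
force: [0.4, -0.1, 0.3]
gripper_width: 0.034
finger_force: 0.0
```

>>> play_rows --targets '[[[0,0,0,0,0,0,3.4],[0,0,0,0,0,0,3.4],[0,0,0,0,0,0,3.4],[0,0,0,0,0,0,3.4],[0,0,0,0,0,0,3.4]]]'

```text
time_s: 24.02
tool_pos: [0.4345, -0.2944, 0.045]
ee_rot: [[-0.943, -0.333, 0.0], [-0.333, 0.943, -0.0], [0.0, -0.0, -1.0]]
force: [-0.7, 0.1, 0.6]
gripper_width: 0.0339
finger_force: 0.0
```

```bash
python3 dial.py
```

```text
[ 0.43446272 -0.29442383  0.04498544] [-0.68864197  0.1195092   0.58753119] 2.512855020238786
side pointer 10 62.3
```

Two steps counted. I do the third stroke and then lift clear.

>>> play_rows --targets '[[[0.27,-0.75,0,0,0,0,3.4],[-0.05,-1.33,0,0,0,0,3.4],[-0.04,-1.33,0,0,0,0,3.4],[0.3,-1.3,0,0,0,0,3.4],[0.39,-1.26,0,0,0,0,3.4]]]'

```text
time_s: 24.53
tool_pos: [0.4416, -0.3549, 0.0447]
ee_rot: [[-0.943, -0.332, -0.002], [-0.332, 0.943, 0.001], [0.002, 0.002, -1.0]]
force: [-3.4, 3.4, 1.0]
gripper_width: 0.0341
finger_force: 2.0
```

>>> play_rows --targets '[[[0.5,-1.0,0,0,0,0,3.4],[0.63,-0.9,0,0,0,0,3.4],[0.6,-0.65,0,0,0,0,3.4],[0.6,-0.6,0,0,0,0,3.4],[0.3,-0.24,0,0,0,0,3.4]]]'

```text
time_s: 24.95
tool_pos: [0.4659, -0.3847, 0.0436]
ee_rot: [[-0.943, -0.333, -0.008], [-0.333, 0.943, 0.007], [0.005, 0.009, -1.0]]
force: [-15.4, 17.6, 8.4]
gripper_width: 0.0344
finger_force: 10.6
```

>>> play_rows --targets '[[[0,0,0,0,0,0,3.4],[0,0,0,0,0,0,3.4],[0,0,0,0,0,0,3.4],[0,0,0,0,0,0,3.4],[0,0,0,0,0,0,3.4]]]'

```text
time_s: 25.37
tool_pos: [0.4661, -0.3841, 0.0434]
ee_rot: [[-0.942, -0.334, -0.007], [-0.334, 0.942, 0.007], [0.004, 0.008, -1.0]]
force: [-10.9, 11.0, 2.3]
gripper_width: 0.0341
finger_force: 7.2
```

>>> play_rows --targets '[[[-0.6,0.6,0,0,0,0,3.4],[-0.6,0.6,0,0,0,0,3.4],[-0.6,0.7,0,0,0,0,3.4],[-0.65,0.95,0,0,0,0,3.4],[-0.55,1.1,0,0,0,0,3.4]]]'

```text
time_s: 25.78
tool_pos: [0.4399, -0.3482, 0.0455]
ee_rot: [[-0.943, -0.333, 0.002], [-0.333, 0.943, -0.001], [-0.001, -0.002, -1.0]]
force: [0.8, 2.1, -0.5]
gripper_width: 0.0338
finger_force: 0.8
```

>>> play_rows --targets '[[[-0.39,1.26,0,0,0,0,3.4],[-0.3,1.3,0,0,0,0,3.4],[0.05,1.33,0,0,0,0,3.4],[0.07,1.3,0,0,0,0,3.4],[0.07,0.22,0,0,0,0,3.4]]]'

```text
time_s: 26.2
tool_pos: [0.4355, -0.2914, 0.0453]
ee_rot: [[-0.942, -0.336, 0.001], [-0.336, 0.942, 0.001], [-0.001, 0.0, -1.0]]
force: [-0.3, 0.1, -0.4]
gripper_width: 0.0338
finger_force: 0.0
```

>>> play_rows --targets '[[[0,0,0,0,0,0,3.4],[0,0,0,0,0,0,3.4],[0,0,0,0,0,0,3.4],[0,0,0,0,0,0,3.4],[0,0,0,0,0,0,3.4]]]'

```text
time_s: 26.62
tool_pos: [0.4344, -0.2945, 0.045]
ee_rot: [[-0.943, -0.333, -0.0], [-0.333, 0.943, -0.0], [0.0, -0.0, -1.0]]
force: [0.2, 0.2, -0.9]
gripper_width: 0.0338
finger_force: 0.0
```

>>> play_rows --targets '[[[0,0,1.0,0,0,0,3.4],[0,0,2.5,0,0,0,3.4],[0,0,3.0,0,0,0,3.4],[0,0,3.0,0,0,0,3.4],[0,0,3.0,0,0,0,3.4]]]'

```text
time_s: 27.03
tool_pos: [0.4341, -0.2939, 0.1721]
ee_rot: [[-0.943, -0.333, -0.0], [-0.333, 0.943, -0.0], [0.0, -0.0, -1.0]]
force: [0.4, -0.0, -0.8]
gripper_width: 0.0343
finger_force: 0.0
```

```bash
python3 dial.py
```

```text
[ 0.43412132 -0.29393302  0.17208395] [ 0.36121913 -0.03637708 -0.76760147] 2.4739779679147604
side pointer 11 93.4
post [ 0.435 -0.29   0.099] 26 166.8
```

>>> play_rows --targets '[[[-0.3,2.5,0.2,0,0,0,4.5],[-0.5,3.7,0.2,0,0,0,4.5],[-0.5,3.7,0.2,0,0,0,4.5],[-0.5,3.7,0.2,0,0,0,4.5],[-0.5,3.7,0,0,0,0,4.5]]]'

```text
time_s: 27.55
tool_pos: [0.411, -0.1195, 0.1786]
ee_rot: [[-0.943, -0.333, 0.001], [-0.333, 0.943, -0.0], [-0.001, -0.0, -1.0]]
force: [1.1, 1.1, -0.5]
gripper_width: 0.0449
finger_force: 0.0
```

>>> play_rows --targets '[[[-0.5,3.7,0,0,0,0,4.5],[-0.5,3.7,0,0,0,0,4.5],[-0.5,3.7,0,0,0,0,4.5],[-0.5,3.7,0,0,0,0,4.5],[-0.5,3.7,0,0,0,0,4.5]]]'

```text
time_s: 27.97
tool_pos: [0.3859, 0.0656, 0.1784]
ee_rot: [[-0.943, -0.333, 0.001], [-0.333, 0.943, -0.0], [-0.001, -0.0, -1.0]]
force: [1.6, 0.8, 0.3]
gripper_width: 0.0449
finger_force: 0.0
```

```bash
cat > lev.py <<'E'
from loc import *
o=r.observe();print(o['tool_pos'],o['force'],o['ee_rot'][:,1],o['joints'][6])
c=cap('side');a=cap('top')
for xy in((.459,.02),(.61,.018),(.435,-.142)): seated(c,xy)
for n,c in(('side',c),('top',a)):
    P=pts(c);hsv=cv2.cvtColor(c['frame'],cv2.COLOR_RGB2HSV); s=.0013 if n=='side' else -.0013
    m=near(P,(.36,.311),.12,.033,.05); 
    for mm in comps(m,20):
        q=P[mm][:,:2]+s; print(n,'grip',cv2.minAreaRect((q*1000).astype(np.float32)),q.mean(0))
    m=near(P,(.37,.311),.13,-.01,.015)&(hsv[...,1]<60)&(hsv[...,2]>120)
    if m.sum()>20: print('blade',m.sum(),(cv2.boxPoints(cv2.minAreaRect(((P[m][:,:2]+s)*1000).astype(np.float32)))).round().tolist())
    m=near(P,(.60,.385),.13,.03,.05); 
    q=P[m][:,:2]+s
    if len(q): print('block',cv2.minAreaRect((q*1000).astype(np.float32)))
E
python3 lev.py 2>/dev/null
```

```text
[0.38585754 0.06563278 0.17840187] [1.60907085 0.76339801 0.27462356] [-3.32981706e-01  9.42933258e-01 -2.33276026e-04] 1.590640704647337
disc n 766 mid [0.4581 0.0188 0.087 ] [0.096 0.1   0.013] plane [0.0049 0.0052 0.0869] knob [0.4571 0.0171 0.1186] 63
disc n 755 mid [0.609  0.0176 0.0867] [0.098 0.1   0.012] plane [0.001  0.001  0.0867] knob [0.6089 0.0159 0.1188] 64
disc n 1008 mid [ 0.4339 -0.143   0.087 ] [0.098 0.101 0.013] plane [-0.0014  0.0023  0.087 ] knob [ 0.4345 -0.145   0.1187] 89
side grip ((326.0202331542969, 307.72265625), (23.683740615844727, 22.003995895385742), 14.225668907165527) [0.32631865 0.30594393]
blade 279 [[303.0, 349.0], [320.0, 272.0], [449.0, 302.0], [431.0, 379.0]]
block ((617.7106323242188, 390.8446960449219), (66.43128967285156, 111.53324890136719), 46.69802474975586)
top grip ((348.02325439453125, 313.0506591796875), (69.0777816772461, 21.759565353393555), 12.500088691711426) [0.34812282 0.31197156]
blade 677 [[301.0, 340.0], [317.0, 272.0], [447.0, 303.0], [430.0, 371.0]]
block ((617.0060424804688, 390.3272399902344), (61.890968322753906, 110.46350860595703), 45.66913986206055)
```

All lids stay seated and the leveller has not moved. Its grip centre is at about (.3475, .314) with heading 13.5°, so I go there.

>>> play_rows --targets '[[[-0.5,3.2,0,0,0,-0.02,4.5],[-0.5,3.2,0,0,0,-0.02,4.5],[-0.5,3.2,0,0,0,-0.02,4.5],[-0.5,3.2,0,0,0,-0.02,4.5],[-0.5,3.2,0,0,0,-0.02,4.5]]]'

```text
time_s: 28.48
tool_pos: [0.3614, 0.225, 0.1783]
ee_rot: [[-0.972, -0.236, 0.0], [-0.236, 0.972, -0.0], [-0.0, -0.0, -1.0]]
force: [0.5, 0.4, -0.6]
gripper_width: 0.0451
finger_force: 0.0
```

>>> play_rows --targets '[[[-0.5,3.2,0,0,0,0,4.5],[-0.5,3.2,0,0,0,0,4.5],[-0.43,2.57,0,0,0,0,4.5],[0,0,-3,0,0,0,4.5],[0,0,-3,0,0,0,4.5]]]'

```text
time_s: 28.9
tool_pos: [0.3481, 0.3165, 0.1186]
ee_rot: [[-0.971, -0.24, 0.003], [-0.24, 0.971, 0.004], [-0.004, 0.003, -1.0]]
force: [0.5, -0.6, -0.8]
gripper_width: 0.045
finger_force: 0.0
```

>>> play_rows --targets '[[[0,0,-3,0,0,0,4.5],[0,0,-2.5,0,0,0,4.5],[0,0,-2,0,0,0,4.5],[0,0,-1,0,0,0,4.5],[0,0,0,0,0,0,4.5]]]'

```text
time_s: 29.32
tool_pos: [0.3466, 0.3125, 0.0313]
ee_rot: [[-0.971, -0.237, -0.002], [-0.237, 0.971, -0.003], [0.003, -0.002, -1.0]]
force: [0.3, 0.1, 0.2]
gripper_width: 0.0449
finger_force: 0.0
```

```bash
python3 - <<'E'
from h import *
o=r.observe();print(o['tool_pos'],o['force'],o['ee_rot'][:,1])
c=cap('side')
cv2.imwrite('pics/l1.png',cv2.resize(c['frame'][50:150,140:260,::-1],(720,600),interpolation=cv2.INTER_CUBIC))
E
```

```text
[0.34664339 0.31246968 0.03134704] [0.27016204 0.12010336 0.22684603] [-0.23734945  0.97142179 -0.00222541]
```

View pics/l1.png

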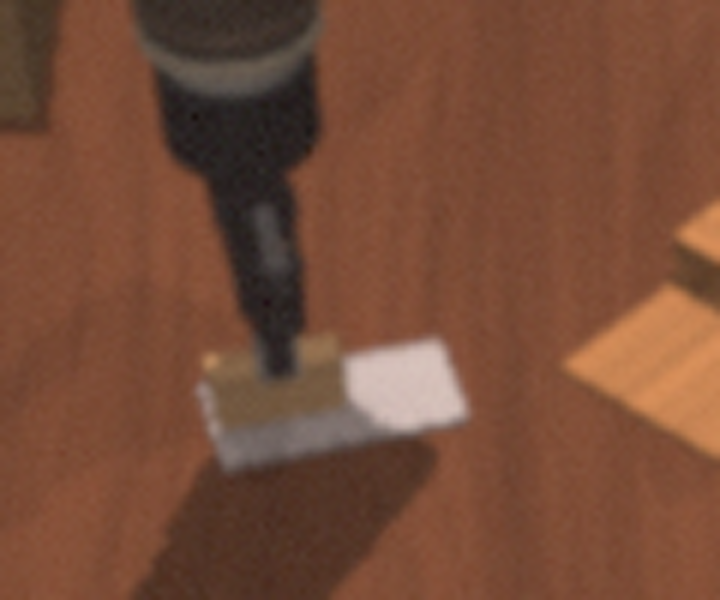

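The jaws straddle the grip bar near its middle (crop px 280,375). I go down, grip and lift a little.

>>> play_rows --targets '[[[0,0,-1.2,0,0,0,4.5],[0,0,-1.0,0,0,0,4.5],[0,0,-0.6,0,0,0,4.5],[0,0,-0.3,0,0,0,4.5],[0,0,0,0,0,0,4.5]]]'

```text
time_s: 29.78
tool_pos: [0.3472, 0.3138, 0.0019]
ee_rot: [[-0.971, -0.238, -0.0], [-0.238, 0.971, -0.0], [0.0, -0.0, -1.0]]
force: [-0.3, 0.3, -0.7]
gripper_width: 0.0446
finger_force: 0.0
```

>>> play_rows --targets '[[[0,0,0,0,0,0,1.2],[0,0,0,0,0,0,1.2],[0,0,0,0,0,0,1.2],[0,0,0,0,0,0,1.2],[0,0,0,0,0,0,1.2]]]'

```text
time_s: 30.2
tool_pos: [0.3475, 0.3146, 0.0027]
ee_rot: [[-0.971, -0.238, 0.001], [-0.238, 0.971, 0.001], [-0.001, 0.001, -1.0]]
force: [-0.5, -0.0, 6.1]
gripper_width: 0.0186
finger_force: 59.5
```

>>> play_rows --targets '[[[0,0,0,0,0,0,1.2],[0,0,0.5,0,0,0,1.2],[0,0,1,0,0,0,1.2],[0,0,1,0,0,0,1.2],[0,0,0,0,0,0,1.2]]]'

```text
time_s: 30.62
tool_pos: [0.348, 0.3147, 0.0291]
ee_rot: [[-0.971, -0.238, 0.002], [-0.238, 0.971, 0.002], [-0.002, 0.001, -1.0]]
force: [0.1, -0.3, -3.4]
gripper_width: 0.0189
finger_force: 58.7
```

```bash
cat > bl.py <<'E'
import sys
from loc import *
xy=(float(sys.argv[1]),float(sys.argv[2])); z0,z1=float(sys.argv[3]),float(sys.argv[4])
o=r.observe();print(o['tool_pos'],o['force'],o['ee_rot'][:,0],o['gripper_width'])
for n in('side','top'):
    c=cap(n);P=pts(c);hsv=cv2.cvtColor(c['frame'],cv2.COLOR_RGB2HSV); s=.0013 if n=='side' else -.0013
    m=near(P,xy,.14,z0,z1)&(hsv[...,1]<70)&(hsv[...,2]>90)
    for mm in comps(m,40):
        q=P[mm]; R=cv2.minAreaRect(((q[:,:2]+s)*1000).astype(np.float32)); A=np.c_[q[:,:2]-q[:,:2].mean(0),np.ones(len(q))]
        print(n,len(q),R,cv2.boxPoints(R).round().tolist(),'plane',np.linalg.lstsq(A,q[:,2],rcond=None)[0].round(4))
E
python3 bl.py .37 .32 .01 .05
```

```text
[0.34804816 0.31470059 0.02908338] [ 0.10909546 -0.253582   -3.4277408 ] [-0.97135661 -0.23761567 -0.00226496] 0.018861337094813743
side 417 ((376.1697082519531, 319.7176513671875), (129.18154907226562, 70.1988754272461), 14.418999671936035) [[305.0, 338.0], [322.0, 270.0], [447.0, 302.0], [430.0, 370.0]] plane [-0.011   0.0032  0.0301]
top 401 ((401.3392639160156, 324.8798522949219), (79.0092544555664, 64.51810455322266), 13.99454116821289) [[355.0, 347.0], [371.0, 284.0], [447.0, 303.0], [432.0, 366.0]] plane [-0.0061 -0.0168  0.0294]
top 59 ((329.76922607421875, 286.499267578125), (22.96780776977539, 25.39210319519043), 12.633913040161133) [[316.0, 296.0], [321.0, 272.0], [344.0, 277.0], [338.0, 301.0]] plane [0.0626 0.0301 0.03  ]
```

The leveller is held level, heading about 13.8°. I carry it to 90 mm in front of home, turned to the dock's heading.

>>> play_rows --targets '[[[1.5,0,1.0,0,0,0.05,1.2],[2.5,-0.5,1.0,0,0,0.1,1.2],[3.0,-0.8,0,0,0,0.1,1.2],[3.0,-1.0,0,0,0,0.1,1.2],[3.0,-1.0,0,0,0,0.1,1.2]]]'

```text
time_s: 31.13
tool_pos: [0.4784, 0.2804, 0.0469]
ee_rot: [[-0.768, -0.641, -0.0], [-0.641, 0.768, -0.0], [0.0, 0.0, -1.0]]
force: [-0.5, 0.9, -2.3]
gripper_width: 0.0186
finger_force: 58.9
```

>>> play_rows --targets '[[[1.7,-0.8,0,0,0,0.08,1.2],[0.95,0,0,0,0,0.035,1.2],[0,0,0,0,0,0,1.2],[0,0,0,0,0,0,1.2],[0,0,0,0,0,0,1.2]]]'

```text
time_s: 31.55
tool_pos: [0.5022, 0.2734, 0.0467]
ee_rot: [[-0.693, -0.721, -0.001], [-0.721, 0.693, -0.0], [0.001, 0.001, -1.0]]
force: [-1.4, 0.1, -3.2]
gripper_width: 0.0186
finger_force: 59.0
```

```bash
python3 bl.py .523 .294 .03 .07; python3 lev.py 2>/dev/null | grep block
```

```text
[0.50224091 0.27336077 0.04665837] [-1.35337013  0.11633628 -3.16404826] [-0.69323436 -0.72071142  0.00108461] 0.01857648309484149
side 366 ((524.3336181640625, 291.345947265625), (132.04971313476562, 68.56929016113281), 46.08721160888672) [[454.0, 268.0], [503.0, 220.0], [595.0, 315.0], [545.0, 363.0]] plane [-0.0027 -0.005   0.0476]
top 84 ((505.7664489746094, 242.6897430419922), (37.04525375366211, 23.080411911010742), 37.81576919555664) [[484.0, 240.0], [498.0, 222.0], [527.0, 245.0], [513.0, 263.0]] plane [-0.1651  0.1683  0.0489]
block ((580.6354370117188, 350.419921875), (175.9394073486328, 114.91616821289062), 49.39459228515625)
block ((620.8925170898438, 352.5887145996094), (170.71298217773438, 95.161865234375), 76.37152099609375)
```

The blade is aligned, about 91.5 mm short of home and 1 mm off sideways. I lower it to slot height and push it part-way in.

>>> play_rows --targets '[[[-0.08,0.08,-1.2,0,0,0,1.2],[0,0,-1.2,0,0,0,1.2],[0,0,-0.8,0,0,0,1.2],[0,0,-0.4,0,0,0,1.2],[0,0,0,0,0,0,1.2]]]'

```text
time_s: 32.17
tool_pos: [0.5019, 0.2731, 0.0092]
ee_rot: [[-0.693, -0.721, -0.003], [-0.721, 0.693, -0.001], [0.003, 0.001, -1.0]]
force: [-0.0, -0.0, -3.0]
gripper_width: 0.0185
finger_force: 59.0
```

>>> play_rows --targets '[[[0.7,0.73,0,0,0,0,1.2],[0.7,0.73,0,0,0,0,1.2],[0.7,0.73,0,0,0,0,1.2],[0.7,0.73,0,0,0,0,1.2],[0,0,0,0,0,0,1.2]]]'

```text
time_s: 32.58
tool_pos: [0.5334, 0.3061, 0.0119]
ee_rot: [[-0.693, -0.721, 0.003], [-0.721, 0.693, 0.003], [-0.004, 0.0, -1.0]]
force: [0.6, 0.6, -2.5]
gripper_width: 0.0188
finger_force: 59.0
```

>>> play_rows --targets '[[[0.7,0.73,0,0,0,0,1.2],[0.7,0.73,0,0,0,0,1.2],[0.35,0.36,0,0,0,0,1.2],[0,0,0,0,0,0,1.2],[0,0,0,0,0,0,1.2]]]'

```text
time_s: 33.0
tool_pos: [0.5483, 0.3212, 0.011]
ee_rot: [[-0.693, -0.721, -0.0], [-0.721, 0.693, -0.0], [0.0, 0.0, -1.0]]
force: [-0.4, -1.0, -3.5]
gripper_width: 0.0186
finger_force: 59.0
```

It entered the slot freely. I finish the push, set it down and release.

>>> play_rows --targets '[[[0.55,0.57,0,0,0,0,1.2],[0.55,0.57,0,0,0,0,1.2],[0.4,0.42,0,0,0,0,1.2],[0.2,0.21,0,0,0,0,1.2],[0,0,0,0,0,0,1.2]]]'

```text
time_s: 33.42
tool_pos: [0.566, 0.3398, 0.011]
ee_rot: [[-0.693, -0.721, 0.0], [-0.721, 0.693, 0.001], [-0.001, 0.0, -1.0]]
force: [-0.3, 0.2, -3.9]
gripper_width: 0.019
finger_force: 59.0
```

>>> play_rows --targets '[[[0,0,0,0,0,0,1.2],[0,0,-0.2,0,0,0,1.2],[0,0,-0.15,0,0,0,1.2],[0,0,0,0,0,0,1.2],[0,0,0,0,0,0,1.2]]]'

```text
time_s: 33.83
tool_pos: [0.5653, 0.3386, 0.0073]
ee_rot: [[-0.693, -0.721, -0.0], [-0.721, 0.693, -0.0], [0.0, 0.0, -1.0]]
force: [0.5, 0.0, -2.6]
gripper_width: 0.019
finger_force: 59.0
```

```bash
python3 bl.py .585 .357 .0 .05; python3 lev.py 2>/dev/null | grep -v disc
```

```text
[0.5652637  0.33858271 0.00733993] [ 0.46482761  0.04093425 -2.63081455] [-6.93125216e-01 -7.20817050e-01  4.63840987e-04] 0.019005410661210576
side 212 ((570.03857421875, 344.92779541015625), (90.68243408203125, 71.2442398071289), 48.916805267333984) [[513.0, 334.0], [567.0, 287.0], [627.0, 356.0], [573.0, 403.0]] plane [-0.0133 -0.0036  0.0087]
[0.56538642 0.33873158 0.0075172 ] [-0.53972066 -0.31799704 -3.2475197 ] [-7.20867607e-01  6.93072790e-01  2.46122082e-05] 1.4982274932291508
block ((602.8718872070312, 352.33837890625), (143.9922637939453, 87.68319702148438), 51.287353515625)
block ((626.6328735351562, 343.622314453125), (116.34468841552734, 28.928483963012695), 39.444576263427734)
```

>>> play_rows --targets '[[[0.1,0.1,-0.1,0,0,0,1.2],[0.1,0.1,0,0,0,0,1.2],[0,0,0,0,0,0,1.2],[0,0,0,0,0,0,1.2],[0,0,0,0,0,0,1.2]]]'

```text
time_s: 34.45
tool_pos: [0.5669, 0.3402, 0.0069]
ee_rot: [[-0.693, -0.721, -0.001], [-0.721, 0.693, -0.001], [0.002, -0.0, -1.0]]
force: [-4.8, -2.9, 3.8]
gripper_width: 0.0187
finger_force: 60.0
```

>>> play_rows --targets '[[[0,0,0,0,0,0,4],[0,0,0,0,0,0,4],[0,0,0,0,0,0,4],[0,0,1,0,0,0,4],[0,0,2.5,0,0,0,4]]]'

```text
time_s: 34.87
tool_pos: [0.5657, 0.3395, 0.0393]
ee_rot: [[-0.693, -0.721, -0.004], [-0.721, 0.693, -0.003], [0.005, 0.001, -1.0]]
force: [-0.2, 0.0, 0.9]
gripper_width: 0.0397
finger_force: 0.0
```

>>> play_rows --targets '[[[0,0,3.5,0,0,0,4],[-2,-2,3.5,0,0,0,4],[-2.5,-2.5,1,0,0,0,4],[-2.5,-2.5,0,0,0,0,4],[-2.5,-2.5,0,0,0,0,4]]]'

```text
time_s: 35.28
tool_pos: [0.4737, 0.2472, 0.1208]
ee_rot: [[-0.693, -0.721, 0.003], [-0.721, 0.693, 0.002], [-0.003, -0.001, -1.0]]
force: [0.4, -1.2, -0.2]
gripper_width: 0.0403
finger_force: 0.0
```

>>> play_rows --targets '[[[-2.5,-2.5,1,0,0,0,4],[-2.0,-2.5,1,0,0,0,4],[-1.0,-2.5,0,0,0,0,4],[0,0,0,0,0,0,4],[0,0,0,0,0,0,4]]]'

```text
time_s: 35.7
tool_pos: [0.4192, 0.1713, 0.14]
ee_rot: [[-0.695, -0.719, 0.002], [-0.719, 0.695, -0.0], [-0.001, -0.001, -1.0]]
force: [0.5, -0.1, 0.5]
gripper_width: 0.0401
finger_force: 0.0
```

```bash
python3 bl.py .585 .357 .0 .05; python3 - <<'E'
from loc import *
for n,s in(('side',.0013),('top',-.0013)):
    c=dict(np.load(f'/tmp/{n}.npz'));P=pts(c); m=near(P,(.59,.365),.13,.03,.06)
    for mm in comps(m,40):
        q=P[mm]; print(n,len(q),q.mean(0),cv2.minAreaRect(((q[:,:2]+s)*1000).astype(np.float32)))
c=dict(np.load('/tmp/side.npz')); 
for xy in((.459,.02),(.61,.018),(.435,-.142)): seated(c,xy)
a=dict(np.load('/tmp/top.npz'))
cv2.imwrite('pics/f1.png',np.hstack([cv2.resize(c['frame'][:340,100:400,::-1],(440,500)),cv2.resize(a['frame'][110:240,90:180,::-1],(346,500),interpolation=cv2.INTER_CUBIC)]))
E
```

```text
[0.41916569 0.17127942 0.14000134] [ 0.54563752 -0.06996568  0.48245952] [-0.69450158 -0.71949019 -0.00119273] 0.04009648885510235
side 206 ((572.3067626953125, 343.5765686035156), (91.31005859375, 64.52931213378906), 46.700660705566406) [[518.0, 332.0], [564.0, 288.0], [627.0, 355.0], [580.0, 399.0]] plane [-0.0208  0.011   0.0085]
top 195 ((582.858154296875, 328.41522216796875), (82.3786849975586, 28.27532958984375), 46.98699188232422) [[544.0, 308.0], [565.0, 289.0], [621.0, 349.0], [601.0, 368.0]] plane [-0.1255  0.1341  0.0091]
top 160 ((553.7738037109375, 357.88525390625), (85.43211364746094, 25.06847381591797), 52.10526657104492) [[518.0, 332.0], [537.0, 316.0], [590.0, 384.0], [570.0, 399.0]] plane [ 0.0964 -0.0679  0.0074]
side 600 [0.60348136 0.37319221 0.03761553] ((591.37158203125, 362.59796142578125), (139.8364715576172, 113.2557373046875), 46.742774963378906)
top 630 [0.61775168 0.39168199 0.03671584] ((616.6512451171875, 391.2463684082031), (61.85908508300781, 109.259033203125), 46.12501907348633)
top 149 [0.56843457 0.33743791 0.04393521] ((567.2646484375, 336.8198547363281), (69.91157531738281, 20.44266700744629), 45.87221145629883)
disc n 770 mid [0.4581 0.0187 0.0871] [0.096 0.101 0.013] plane [-0.0007  0.0028  0.0868] knob [0.4573 0.0175 0.1186] 62
disc n 755 mid [0.6089 0.017  0.0869] [0.098 0.103 0.013] plane [0.0013 0.0045 0.0869] knob [0.6094 0.0162 0.1183] 65
disc n 1011 mid [ 0.4338 -0.1445  0.0869] [0.098 0.102 0.014] plane [-0.0033 -0.0001  0.087 ] knob [ 0.4343 -0.1448  0.1186] 88
```

View pics/f1.png

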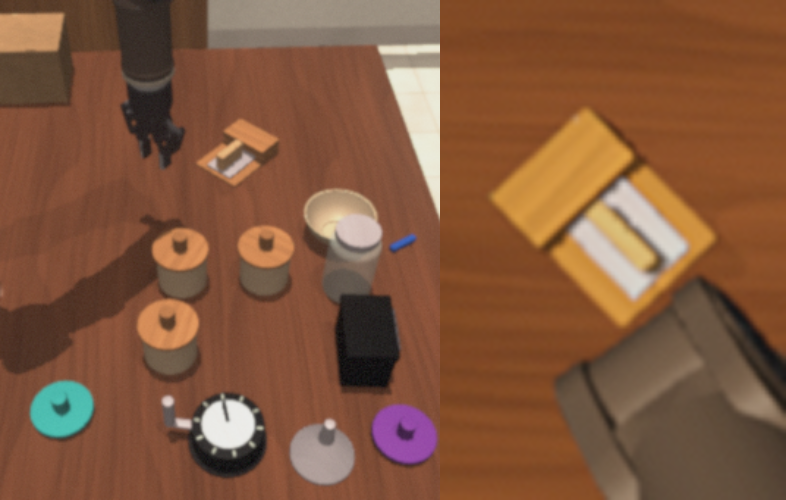

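The picture shows the three lidded jars, the dial three ticks on (pointer at 226,410), the lever at rest, and the blade in the slot. By measurement it is within about 1 mm of home along the slot and 2 mm sideways. I hand the job in.

```bash
python3 -c "
from bench import r
print(r.sign_off())"
```

```text
the job is handed in; nothing more can be done
None
```

I handed the job in, and the last camera check before that showed all three jars lidded and level, the tally counter three steps on with its lever at rest, and the leveller home in its holder to about 2 mm; the hand-in returned no verdict.

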